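Clamp a circuit board in its rest with thermal play

ROBOT

A 6-joint arm with a two-finger parallel gripper is mounted at the origin on a cart in front of the work surface, level with it; the furniture and walls round the work are solid. World frame = base frame: x ahead of the robot, y to its left, z up, the work surface at z = 0. Lengths are in m, angles in rad, forces in N, time in s.
With the tool pointing down it reaches from about 0.25 to 0.775 m from the base axis. Payload 4 kg.
Tool frame: the origin (TCP) lies midway between the tips of the shut fingers; the grasp point (between the pads) lies 19 mm behind it; y points along the fingers, x is the direction in which the jaws open and shut, and the axes are right-handed (so a half turn about y gives the same grasp; the last joint's range is limited). The gripper opens to 94 mm and grips with 3 to 60 N. Pads are 16 mm wide; open, the fingers measure 119 mm over their backs; the gripper's body (75 mm by 177 mm) begins 78 mm behind the grasp point.
Start: joints at [1.042, 0.087, 1.371, -0, 1.684, -0.103], TCP at [0.227, 0.501, 0.206] pointing down, gripper open.
Joint ranges: [-3.1, 3.1], [-0.76, 2.03], [0.27, 2.55], [-1.08, 4.22], [0.17, 2.65], [-2.57, 2.57]. Speed limits (rad/s): [2.79, 2.79, 3.14, 3.14, 3.14, 3.14].

INTERFACE

Orientations are given as [roll, pitch, yaw] about the fixed x, y, z axes, in that order (R = Rz(yaw) Ry(pitch) Rx(roll)).
In Python, from bench import robot, snapshot, camera_info, ticket gives the robot as it stands.
- The arm moves only by the shell command python3 -m creep 'ROWS'. ROWS is JSON, a list of rows, each an object with "slide": the shift along the tool's x, y, z in mm, a list of three; "roll": the turn about the tool's y in degrees; "grip": the closure, from 0 (fully open) to 1 (shut). In form: [{"slide": [x, y, z], "roll": roll, "grip": grip}, ...]. A call has 1 to 20 rows; each row is the pose to reach, as a shift and turn from the pose commanded when the call began, along the tool's axes at that moment; what a row does not reach only later rows make up. A row lasts 1/12 s, in which the tool goes at most 41.7 mm and 7.16 degrees, less where a joint would pass 70% of its speed; a pose out of reach is approached as far as the arm can. A call with a gripper value outside its range is refused whole. The fingers move at their own pace and stop on an object; the grip force is fixed at half the most. Time passes only in rows, so rows that repeat a pose let the fingers close. It gives the time, the measured TCP pose, the force and the opening at its end, in the units of the state.
- robot.get_obs(): the state, without advancing time (a new reading comes with each control period).
- snapshot(name): name is "scene" or "side" or "wrist"; returns the picture (480x640x3 uint8, red, green, blue); there is no depth.
- camera_info(name): a dict with "fx", "fy", "cx", "cy" (pixels), "cam_to_world" (4x4, takes a point from camera to world coordinates). Camera axes: x right, y down, z forward; pixel columns grow to the right and rows downward; lengths in m; the calibration is good to about 2 mm. A picture is of the moment at which its call begins: read the wrist's pose just before it. camera_info takes no time and is no camera call; for the wrist camera it gives the pose at the moment of the call.
- ticket.close_job(): hands the job in, once; it reports no verdict.
The state is a dict: "time": time; "joint_positions": joint angles; "qvel": joint speeds; "joint_torque": joint torques, N m; "tool_pos": TCP position; "ee_rot": TCP orientation; "wrist_force": force on the tool from outside, world axes, zero at the start; "wrist_torque": the same for the moment, N m; "width": finger opening in m.
Only numpy, scipy, OpenCV 4.12 (cv2) and the standard library are available. Lean on these libraries where they do the work, as an engineer would, in place of code of your own. Each camera call takes 0.05 s, during which the arm holds its last target.

TASK

Get the green board ready for preheating: lay it across the two rails of the board rest, centred on the clamp, parts up and with its bare end at the clamp, let go of it, and swing the clamp finger over that end up to its stop. Screw the brass thumbscrew down until it seats, then back it off a quarter turn so that the board can grow in the heat, and finish still gripping the thumbscrew there so that it cannot creep. Never tip the board steeply, and leave the other tools on the bench where they are.

Things in the scene. Friction and masses are not known exactly. Their poses are not given: they have to be found in the camera images.
- board: Green circuit board, 64 long (its y) x 46 wide (x), 30 g, at first on the foam block. Origin: 2 mm below the middle of its underside; sheet 2 mm thick, parts on top to 15 mm above the origin. White connector and black capacitor at the -y end, +y end bare. Grip its long sides (46 mm apart) at mid-length; foam and rest both leave fingertips 10 mm of room below it there.
- bare_edge (a point): Middle of the board's bare end edge, on the top surface (32 mm along +y of the board from its centre): the end that belongs under the clamp.
- foam_block: Black foam block fixed to the bench, 32 (x) x 56 (y) x 16 high, origin under its centre. The board lies centred on it and overhangs 7 mm at each long side.
- board_rest: Board holder fixed to the bench, yaw up to 0.35: dark base plate 104 (x) x 156 (y), top at z 6; two light grey rails 90 long along x, each with a ledge at z 26, 27 to 34 mm either side of the middle (y), and an outer lip 2.5 higher from 34. Origin on the bench midway between the rails. The board spans them: centre over the origin, its y along rest y, bare end to +y. Clamp post axis at x 0, y 58.
- rest_centre (a point): Point midway between the rails, at ledge height (26 mm above the bench): the middle of the board's underside belongs here.
- clamp_finger (a joint): Swing of the steel clamp finger about the vertical post axis, rad: 0 = at its stop, pointing to -y of the rest, toe over the board's edge; grows (clockwise from above) as it swings clear towards -x of the rest, to 1.9. Starts at 1.1 to 1.6; stays where left (0.03 N m friction; push its side near the tip). Bar 14 wide, 7 thick, reaching 34 from the axis; its top is at finger_tip's height.
- finger_tip (a point): Middle of the end of the clamp finger, on its top face, 34 mm from the post axis.
- clamp_toe: Black plastic toe, 11x9x4.5, under the tip of the clamp finger, reaching 4.4 mm below the bar; origin: centre of its underside, 29 mm from the post axis. It clears the laid board by 1.3 to 2 mm at the start and presses on it when the screw is seated.
- thumbscrew (a joint): Angle of the thumbscrew, rad: 0 = seated (hard stop, toe pressed on the board); grows as it is unscrewed, anticlockwise from above; clockwise tightens. Starts at 2.2 to 3.0, upper stop 3.8. Thread 5 mm a turn: knob and clamp finger sink together 0.8 mm per rad of tightening. Friction about 0.03 N m; it stays where it is left.
- knob: Knurled round brass head of the thumbscrew, 24 across and 20 high, red index line on top; z along the vertical screw axis. Origin 34.5 mm below its top, on the axis. Its underside is always 3.5 mm above the top of the clamp finger. Grip it from above across the 24 mm.
- knob_top (a point): Centre of the knob's top face, on the screw axis; 62.5 mm above the bench when seated.
- flux: Bystander, to be left alone: orange flux syringe with a white plunger, 136x26x22, lying on the bench. Origin under its middle.
- cutters_blue: Bystander, to be left alone: blue-handled side cutters, 126x48x12, lying on the bench. Origin under its middle.
- driver_yellow: Bystander, to be left alone: small yellow screwdriver, 164x15x13, lying on the bench. Origin under its middle.
- tape_roll: Bystander, to be left alone: roll of amber tape, 54 across and 12 high, lying flat. Origin under its middle.
Things that resemble listed ones, but are neither listed nor needed, are in the scene too. There is more than one size of the board; the job needs the larger.

How it is judged:
By the outcome, as a careful person would: the job done as asked, in the order asked, and still so for the second after the job is handed in, while the arm keeps its last pose, push and grip.
It also fails if it takes over 69 s, if anything falls off the work surface, if the arm or the gripper's body presses on something with over 40 N, if the wrist force passes 120 N, or if a joint passes its speed limit or range.

## Working session

There is one attempt and no reset: what is moved stays moved. The work goes in short steps, Python scripts to look and compute and a shell command to move; the robot and the scene stay as the last step left them, time stands still between calls to the robot, and variables do not carry over. Pictures are saved under pics/ and viewed, and the job is handed in when it is done.

```bash
ls; mkdir -p pics; python3 - <<'E'
from bench import robot, snapshot, camera_info
import cv2,numpy as np
o=robot.get_obs(); print(o)
for n in ["scene","side","wrist"]:
    i=camera_info(n); print(n,i)
    cv2.imwrite(f"pics/{n}0.png",snapshot(n)[:,:,::-1])
E
```

```text
pics
{'time': 0.0, 'joint_positions': array([ 1.04192078e+00,  8.79185646e-02,  1.37223152e+00, -9.88827152e-06,
        1.68355791e+00, -1.03128067e-01]), 'qvel': array([-0.00067152,  0.00085284,  0.00061315,  0.0006487 ,  0.00077673,
        0.00115435]), 'joint_torque': array([ 4.63633330e-05, -3.40198267e+01, -3.02420676e+01,  7.17588142e-02,
        3.30766488e-02, -1.59253841e-04]), 'tool_pos': array([0.22690272, 0.50043061, 0.2043356 ]), 'ee_rot': array([-1.57058834,  0.00210511,  1.14504797]), 'wrist_force': array([ 0.51015881, -0.01070858, -0.37323025]), 'wrist_torque': array([-0.03820913, -0.01255946,  0.00957493]), 'width': 0.09417257769779375}
scene {'fx': 445.7905674687044, 'fy': 445.7905674687044, 'cx': 316.53801239479066, 'cy': 245.14531012131704, 'cam_to_world': array([[ 0.74011193, -0.41055008,  0.53261896, -0.09712228],
       [-0.67240378, -0.46399352,  0.57670024, -0.73785158],
       [ 0.01036742, -0.78495774, -0.61946256,  0.82315652],
       [ 0.        ,  0.        ,  0.        ,  1.        ]])}
side {'fx': 530.561224072244, 'fy': 530.561224072244, 'cx': 320.82848082657245, 'cy': 233.34042455261306, 'cam_to_world': array([[-0.99469783, -0.07576964,  0.06953549,  0.43068234],
       [-0.1025629 ,  0.78055024, -0.61662158,  0.76771936],
       [-0.00755475, -0.62048391, -0.78418278,  1.13382183],
       [ 0.        ,  0.        ,  0.        ,  1.        ]])}
wrist {'fx': 340.92354476219776, 'fy': 340.92354476219776, 'cx': 321.2938739921152, 'cy': 235.97668926618198, 'cam_to_world': array([[ 0.41328086,  0.8751223 ,  0.2517139 ,  0.15304755],
       [ 0.91060295, -0.39684418, -0.11539919,  0.53385666],
       [-0.00109721,  0.2769037 , -0.96089705,  0.38315649],
       [ 0.        ,  0.        ,  0.        ,  1.        ]])}
```

View pics/scene0.png

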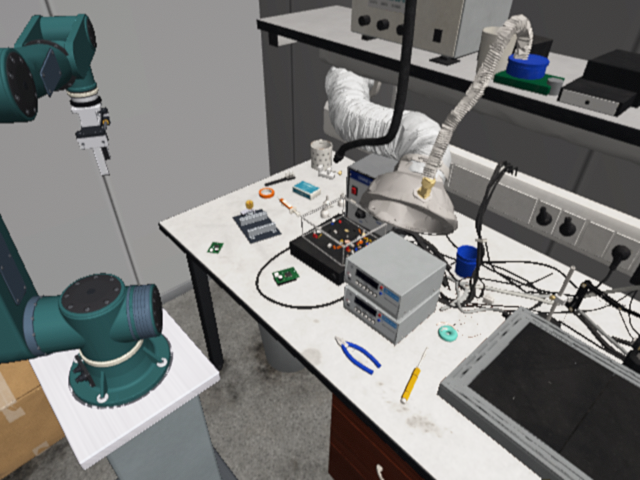

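View pics/side0.png

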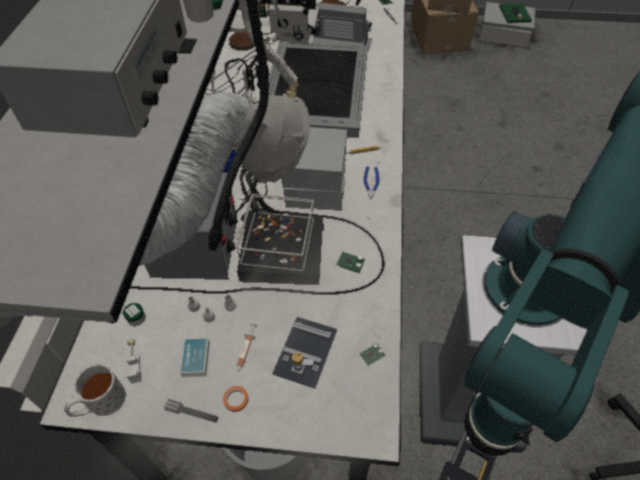

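View pics/wrist0.png

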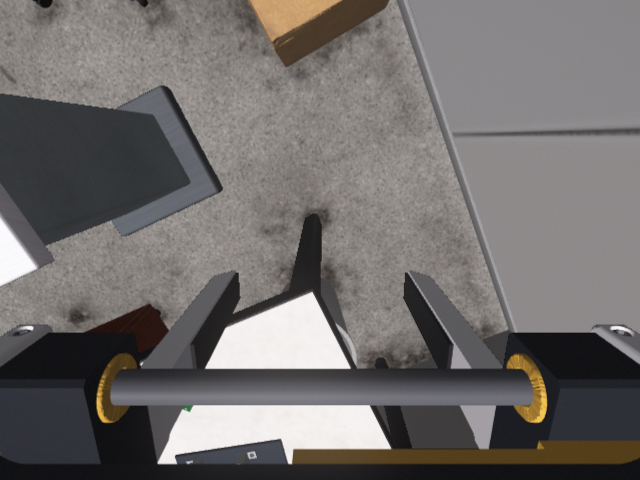

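The two green boards are at scene (287,277) and (215,247), and the rest is at (257,226). I'll zoom in on them.

```bash
cat > h.py <<'E'
import numpy as np,cv2
from bench import robot, snapshot, camera_info
def ray(info,u,v):
    T=info['cam_to_world']; d=T[:3,:3]@np.array([(u-info['cx'])/info['fx'],(v-info['cy'])/info['fy'],1]); return T[:3,3],d
def onz(info,u,v,z):
    o,d=ray(info,u,v); return o+d*(z-o[2])/d[2]
def proj(info,p):
    T=info['cam_to_world']; c=T[:3,:3].T@(np.array(p)-T[:3,3]); return np.array([c[0]/c[2]*info['fx']+info['cx'],c[1]/c[2]*info['fy']+info['cy']])
E
python3 - <<'E'
from h import *
s=cv2.imread('pics/side0.png'); c=cv2.imread('pics/scene0.png')
cv2.imwrite('pics/a1.png',cv2.resize(s[240:400,260:400],None,fx=5,fy=5,interpolation=2)[:600*2,:][:800])
a=cv2.resize(s[310:390,265:395],None,fx=6,fy=6,interpolation=2)
b=cv2.resize(c[195:295,195:310],None,fx=5,fy=5,interpolation=2)
d=cv2.resize(s[240:280,325:390],None,fx=6,fy=6,interpolation=2)
for i,m in enumerate([a,b,d]): cv2.imwrite(f'pics/z{i}.png',m)
S=camera_info('side');C=camera_info('scene')
for z,u,v in [(.02,350,261),(.02,372,353),(.01,305,352),(.03,297,358)]: print('side',onz(S,u,v,z))
for z,u,v in [(.02,287,277),(.02,215,247),(.01,257,226)]: print('scene',onz(C,u,v,z))
E
```

```text
side [ 0.44553596 -0.02518989  0.02      ]
side [0.37830666 0.22520355 0.02      ]
side [0.53087562 0.23305569 0.01      ]
side [0.54515314 0.2587876  0.03      ]
scene [ 0.44237265 -0.03937923  0.02      ]
scene [0.36842976 0.19743276 0.02      ]
scene [0.52805249 0.21282427 0.01      ]
```

View pics/z0.png

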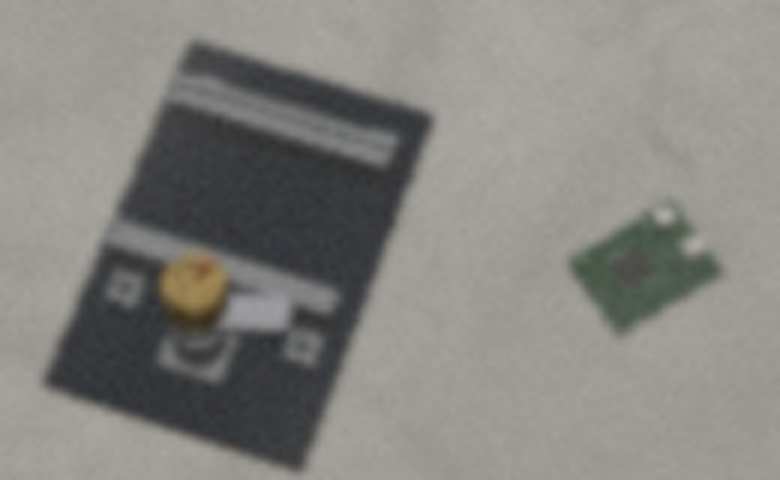

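View pics/z1.png

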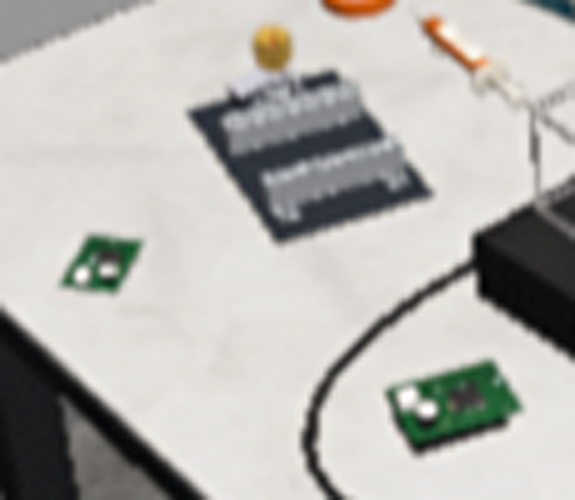

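View pics/z2.png

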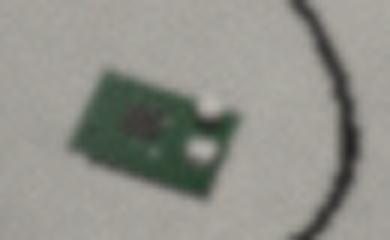

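```bash
python3 - <<'E'
from h import *
s=cv2.imread('pics/side0.png'); c=cv2.imread('pics/scene0.png')
cv2.imwrite('pics/z3.png',cv2.resize(s[170:310,215:400],None,fx=4,fy=4,interpolation=2))
cv2.imwrite('pics/z4.png',cv2.resize(c[170:345,255:455],None,fx=3.4,fy=3.4,interpolation=2))
E
```

```text
(no output)
```

View pics/z3.png

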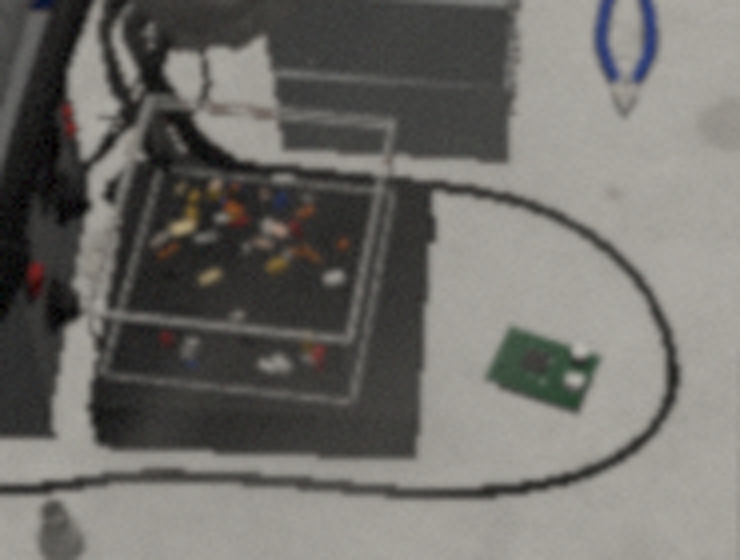

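View pics/z4.png

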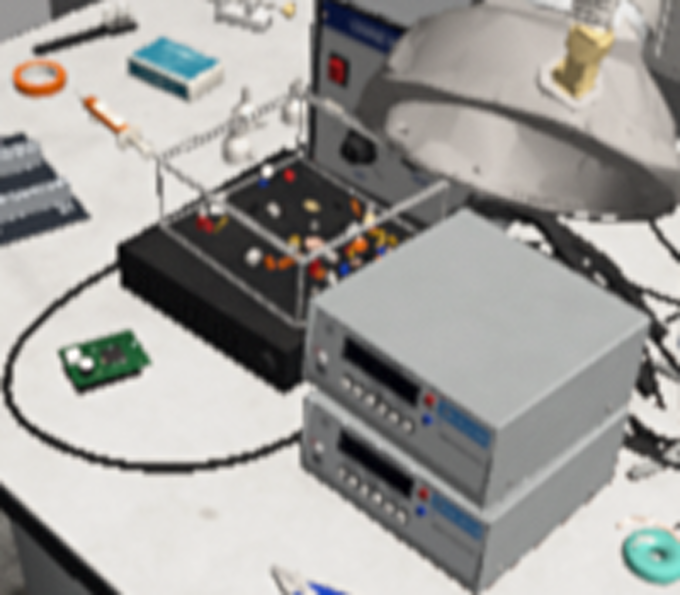

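```bash
cat >> h.py <<'E'
def tri(*a):
    A=np.zeros((3,3));b=np.zeros(3)
    for i,uv in a:
        o,d=ray(i,*uv);d=d/np.linalg.norm(d);P=np.eye(3)-np.outer(d,d);A+=P;b+=P@o
    x=np.linalg.solve(A,b); return x,[proj(i,x)-uv for i,uv in a]
E
python3 - <<'E'
from h import *
S=camera_info('side');C=camera_info('scene')
print(tri((S,(302.5,255)),(C,(302,215.6))))
print(tri((S,(313,200)),(C,(343,247))))
print('box edge',onz(S,320,284,.03),onz(S,323.7,217,.03))
print('stack front', onz(S,341,210,.0),onz(S,344,170,.1))
print(onz(C,255+305/3.4,170+460/3.4,0), onz(C,255+490/3.4,170+590/3.4,0))
print('board',tri((S,(349,261.5)),(C,(287,277))))
E
```

```text
(array([0.55985978, 0.03891499, 0.12229297]), [array([-1.21457522, -0.89616046]), array([-1.13891126,  0.60230633])])
(array([ 0.55144178, -0.13457531,  0.12146068]), [array([0.04604531, 0.03705618]), array([ 0.05176609, -0.02995747])])
box edge [0.5142513  0.05846547 0.03      ] [ 0.52660035 -0.15735693  0.03      ]
stack front [ 0.48316927 -0.21289219  0.        ] [ 0.48181649 -0.27170343  0.1       ]
[ 0.49804064 -0.20218488  0.        ] [ 0.5057018  -0.37379118  0.        ]
board (array([ 0.44854814, -0.03068403,  0.01006998]), [array([-0.1514543 , -0.09430118]), array([-0.15622792,  0.07115388])])
```

```bash
python3 -m creep '[{"slide":[-4,0,-12],"roll":4,"grip":0},{"slide":[-13,-3,-40],"roll":11,"grip":0},{"slide":[-25,-5,-76],"roll":18,"grip":0},{"slide":[-37,-8,-112],"roll":25,"grip":0},{"slide":[-49,-10,-148],"roll":32,"grip":0},{"slide":[-61,-12,-184],"roll":39,"grip":0},{"slide":[-73,-15,-220],"roll":46,"grip":0},{"slide":[-85,-15,-256],"roll":53,"grip":0},{"slide":[-97,-15,-292],"roll":60,"grip":0},{"slide":[-109,-15,-328],"roll":67,"grip":0},{"slide":[-121,-15,-364],"roll":74,"grip":0},{"slide":[-128,-15,-384],"roll":81,"grip":0},{"slide":[-130,-15,-392],"roll":86,"grip":0},{"slide":[-130,-15,-392],"roll":86,"grip":0},{"slide":[-130,-15,-392],"roll":86,"grip":0}]'
python3 - <<'E'
from h import *
i=camera_info('wrist');im=snapshot('wrist')
cv2.imwrite('pics/w1.png',im[:,:,::-1]);import pickle;pickle.dump(i,open('w1.pkl','wb'));print(robot.get_obs()['qvel'])
E
```

```text
time: 1.4
tool_pos: [0.5304, 0.2203, 0.2198]
ee_rot: [-1.571, 0.001, -0.355]
wrist_force: [-0.4, 0.7, -0.9]
width: 0.094
[ 0.01985264 -0.00963458  0.00248044 -0.00185069 -0.00069699  0.00528288]
```

View pics/w1.png

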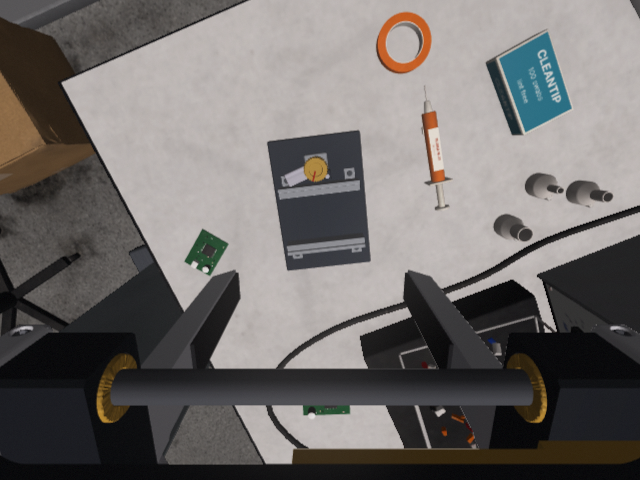

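```bash
python3 - <<'E'
from h import *
import pickle
i=pickle.load(open('w1.pkl','rb'));im=cv2.imread('pics/w1.png')
h=cv2.cvtColor(im,cv2.COLOR_BGR2HSV)
# plate: dark bluish in ROI
roi=np.zeros(im.shape[:2],np.uint8);roi[115:285,255:385]=1
m=((h[...,2]<110)&(roi>0)).astype(np.uint8)
cs,_=cv2.findContours(m,0,2);c=max(cs,key=cv2.contourArea)
hull=cv2.convexHull(c)
w=np.array([onz(i,*p[0],.006)[:2]*1000 for p in hull],np.float32)
r=cv2.minAreaRect(w);print('plate',r)
# rails: light grey bars
m=((h[...,2]>130)&(h[...,1]<60)&(roi>0)).astype(np.uint8);
m[:, :278]=0
n,l,st,ce=cv2.connectedComponentsWithStats(m)
for k in range(1,n):
    if st[k,4]>60: print(st[k],ce[k])
m=(cv2.inRange(h,(10,110,90),(30,255,255))&(roi*255))
cs,_=cv2.findContours(m,0,2);c=max(cs,key=cv2.contourArea);print(cv2.minEnclosingCircle(c),cv2.boundingRect(c))
(u,v),_=cv2.minEnclosingCircle(c);print('knob',onz(i,u,v,.064))
cv2.imwrite('pics/w1z.png',cv2.resize(im[120:280,255:385],None,fx=5,fy=5,interpolation=2)[:,:])
cv2.imwrite('pics/w1z.png',cv2.resize(im[120:280,255:385],None,fx=3.7,fy=3.7,interpolation=2))
E
```

```text
plate ((531.4183349609375, 226.6295623779297), (154.3534698486328, 103.28273010253906), 76.40435028076172)
[ 278  115  107  170 6886] [345.19459773 197.79756027]
[281 167  26  19 271] [294.42435424 176.94833948]
[278 181  82  18 687] [319.10189229 189.37117904]
[287 238  78  13 328] [325.91463415 244.05182927]
[288 245  77  13 205] [327.58536585 249.99512195]
((315.4615478515625, 168.78846740722656), 12.308170318603516) (304, 157, 24, 25)
knob [0.5425576  0.27096957 0.064     ]
```

View pics/w1z.png

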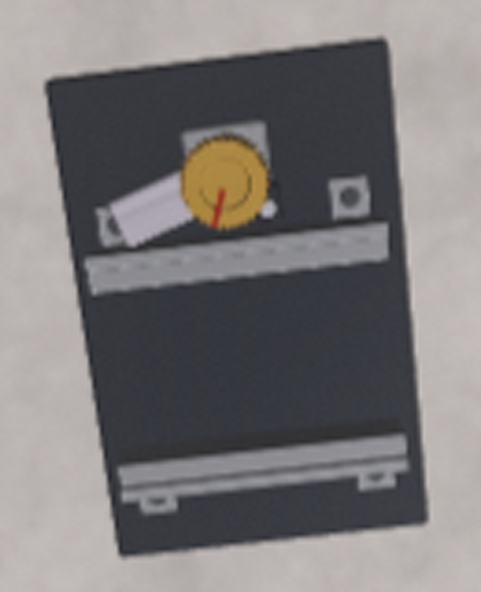

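```bash
python3 - <<'E'
from h import *
import pickle
i=pickle.load(open('w1.pkl','rb'));im=cv2.imread('pics/w1.png')
C=np.array([.5289,.2146]);a=np.radians(76.4);Y=np.array([np.cos(a),np.sin(a)]);X=np.array([Y[1],-Y[0]])
def loc(u,v,z):
    p=onz(i,u,v,z)[:2]-C; return np.round([p@X*1000,p@Y*1000],1)
k=lambda x,y:(255+x/3.7,120+y/3.7)
for z,p in [(.026,(92,293)),(.026,(388,257)),(.0285,(85,258)),(.0285,(386,223)),(.026,(120,465)),(.026,(405,433)),(.0285,(122,500)),(.0285,(408,468))]: print(z,p,loc(*k(*p),z))
print('finger tip end', [loc(*k(*p),.041) for p in [(108,205),(133,247),(184,172),(200,212)]])
# optimal green larger board
h=cv2.cvtColor(im,cv2.COLOR_BGR2HSV)
E
```

```text
0.026 (92, 293) [-44.1  26.6]
0.026 (388, 257) [44.4 27. ]
0.0285 (85, 258) [-44.2  37.5]
0.0285 (386, 223) [44.5 37.4]
0.026 (120, 465) [-43.6 -27.6]
0.026 (405, 433) [ 45.  -27.6]
0.0285 (122, 500) [-44.3 -38.2]
0.0285 (408, 468) [ 44.7 -38.2]
finger tip end [array([-33.7,  53.2]), array([-28.4,  40.7]), array([-11.4,  59.7]), array([-8.3, 48.2])]
```

```bash
python3 -m creep '[{"slide":[0,0,-10],"roll":5,"grip":0},{"slide":[2,0,-34],"roll":12,"grip":0},{"slide":[3,0,-64],"roll":19,"grip":0},{"slide":[4,0,-96],"roll":26,"grip":0},{"slide":[5,0,-128],"roll":33,"grip":0},{"slide":[6,0,-160],"roll":40,"grip":0},{"slide":[7,0,-192],"roll":47,"grip":0},{"slide":[8,0,-224],"roll":54,"grip":0},{"slide":[9,0,-250],"roll":61,"grip":0},{"slide":[10,0,-262],"roll":68,"grip":0},{"slide":[10,0,-266],"roll":75,"grip":0},{"slide":[10,0,-266],"roll":82,"grip":0},{"slide":[10,0,-266],"roll":88,"grip":0},{"slide":[10,0,-266],"roll":88,"grip":0},{"slide":[10,0,-266],"roll":88,"grip":0}]'
python3 - <<'E'
from h import *
i=camera_info('wrist');im=snapshot('wrist')
cv2.imwrite('pics/w2.png',im[:,:,::-1]);import pickle;pickle.dump(i,open('w2.pkl','wb'));print(robot.get_obs()['tool_pos'],robot.get_obs()['joint_positions'])
E
```

```text
time: 2.7
tool_pos: [0.4469, -0.0313, 0.2207]
ee_rot: [-1.57, 0.0, -1.886]
wrist_force: [0.4, -0.1, 0.4]
width: 0.0942
[ 0.44694726 -0.03136583  0.22061837] [-1.96928495e-01 -1.45003251e-01  1.56728134e+00  2.57408336e-04
  1.71895670e+00  1.69009058e+00]
```

View pics/w2.png

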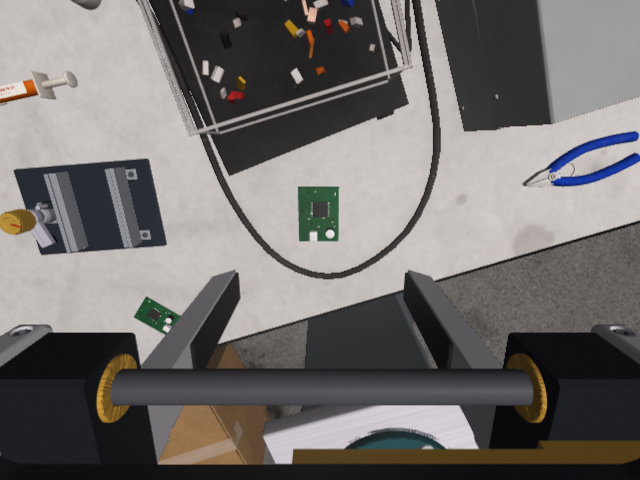

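```bash
python3 - <<'E'
from h import *
import pickle
i=pickle.load(open('w2.pkl','rb'));im=cv2.imread('pics/w2.png')
h=cv2.cvtColor(im,cv2.COLOR_BGR2HSV)
m=cv2.inRange(h,(45,80,30),(85,255,255));m[:160]=0;m[255:]=0;m[:,:270]=0;m[:,370:]=0
cs,_=cv2.findContours(m,0,2);hull=cv2.convexHull(np.vstack([c for c in cs if cv2.contourArea(c)>20]))
w=np.array([onz(i,*(p[0]),.018)[:2]*1000 for p in hull],np.float32)
r=cv2.minAreaRect(w);print('board',r,cv2.boundingRect(hull))
print(i['cam_to_world'][:3,3])
cv2.imwrite('pics/w2z.png',cv2.resize(im[175:255,280:355],None,fx=7,fy=7,interpolation=2))
E
```

```text
board ((444.82501220703125, -26.406646728515625), (44.193359375, 62.2160530090332), 72.30877685546875) (298, 187, 40, 54)
[ 0.52384297 -0.05694257  0.39938539]
```

View pics/w2z.png

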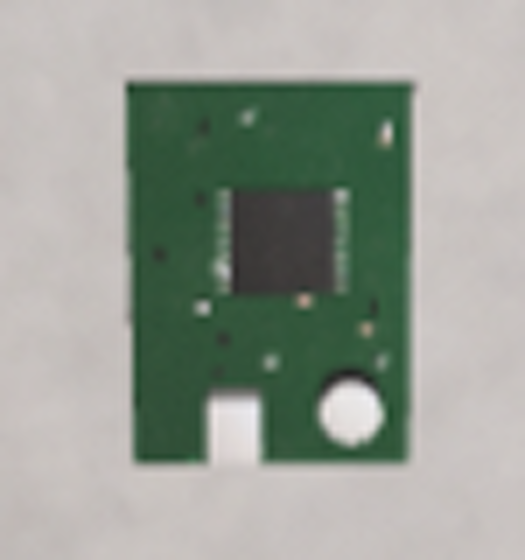

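```bash
python3 -m creep '[{"slide":[-1,10,-1],"roll":0,"grip":0},{"slide":[-4,35,-3.5],"roll":-0.4,"grip":0},{"slide":[-4,68,-3.5],"roll":-0.4,"grip":0.1},{"slide":[-4,103,-3.5],"roll":-0.4,"grip":0.2},{"slide":[-4,138,-3.5],"roll":-0.4,"grip":0.2},{"slide":[-4,168,-3.5],"roll":-0.4,"grip":0.2},{"slide":[-4,190,-3.5],"roll":-0.4,"grip":0.2},{"slide":[-4,204,-3.5],"roll":-0.4,"grip":0.2},{"slide":[-4,211,-3.5],"roll":-0.4,"grip":0.2},{"slide":[-4,213,-3.5],"roll":-0.4,"grip":0.2},{"slide":[-4,213,-3.5],"roll":-0.4,"grip":0.2}]'
python3 - <<'E'
from h import *
i=camera_info('wrist');im=snapshot('wrist')
cv2.imwrite('pics/w3.png',im[:,:,::-1])
E
```

```text
time: 3.67
tool_pos: [0.4449, -0.0271, 0.0072]
ee_rot: [-1.571, 0.0, -1.884]
wrist_force: [0.0, -0.2, 1.2]
width: 0.0749
```

View pics/w3.png

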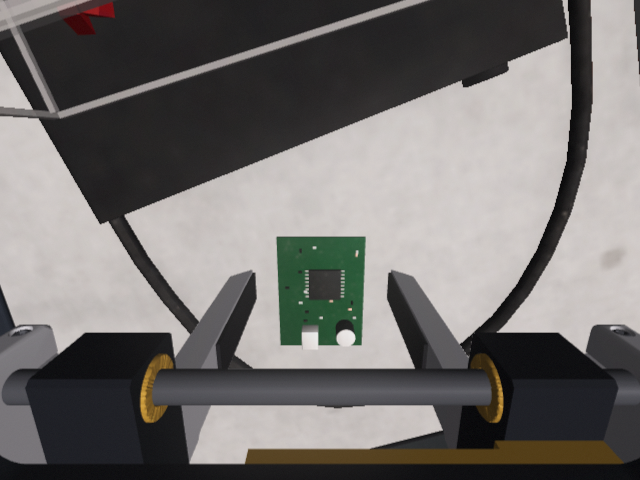

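```bash
python3 - <<'E'
from h import *
i=camera_info('wrist');o=robot.get_obs()
a=o['ee_rot'][2];x=np.array([np.cos(a),np.sin(a)]);z=np.array([-x[1],x[0]])
for uv in [(277,237),(365,237),(363,346),(280,346)]:
    p=onz(i,*uv,.018)[:2]; print(p,(p-o['tool_pos'][:2])@x*1e3,(p-o['tool_pos'][:2])@z*1e3)
E
```

```text
[ 0.48270428 -0.01550805] -22.584336460304694 31.576912659700035
[ 0.46870717 -0.05872704] 22.844734382275693 31.581371905759507
[ 0.40690501 -0.03990887] 23.99020123040518 -33.012106503569804
[0.42143162 0.00501812] -23.22691815432802 -33.03926357670963
```

```bash
python3 -m creep '[{"slide":[0,0,-0.7],"roll":0,"grip":0.3},{"slide":[0,0,-0.7],"roll":0,"grip":0.4},{"slide":[0,0,-0.7],"roll":0,"grip":0.55},{"slide":[0,0,-0.7],"roll":0,"grip":0.55},{"slide":[0,0,-0.7],"roll":0,"grip":0.55},{"slide":[0,0,-0.7],"roll":0,"grip":0.55},{"slide":[0,0,-0.7],"roll":0,"grip":0.55}]'
python3 -m creep '[{"slide":[0,-2,0],"roll":0,"grip":0.55},{"slide":[0,-8,0],"roll":0,"grip":0.55},{"slide":[0,-20,0],"roll":0,"grip":0.55},{"slide":[0,-35,0],"roll":0,"grip":0.55},{"slide":[0,-50,0],"roll":0,"grip":0.55},{"slide":[0,-60,0],"roll":0,"grip":0.55},{"slide":[0,-60,0],"roll":0,"grip":0.55}]'
python3 - <<'E'
from h import *
cv2.imwrite('pics/w4.png',snapshot('wrist')[:,:,::-1])
E
```

```text
time: 4.3
tool_pos: [0.4448, -0.0272, 0.0079]
ee_rot: [-1.57, 0.0, -1.885]
wrist_force: [-1.6, 0.7, 1.3]
width: 0.0445
time: 4.88
tool_pos: [0.4463, -0.0274, 0.0702]
ee_rot: [-1.566, 0.001, -1.885]
wrist_force: [0.8, -0.2, 0.6]
width: 0.0446
```

View pics/w4.png

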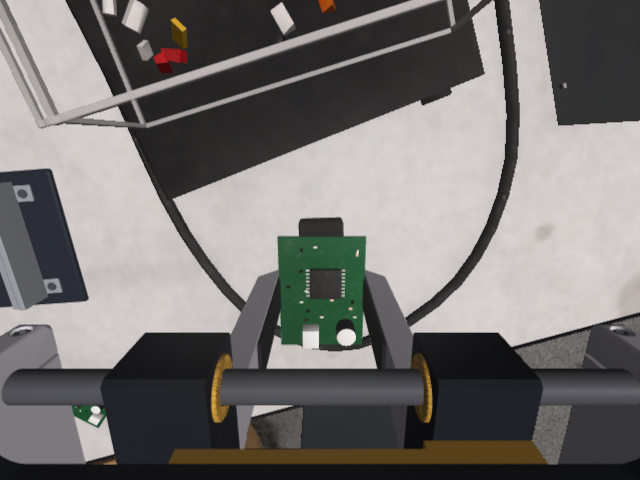

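```bash
python3 -m creep '[{"slide":[0,-15,0],"roll":-2,"grip":0.55},{"slide":[-5,-38,0],"roll":-6,"grip":0.55},{"slide":[-16,-60,0],"roll":-12,"grip":0.55},{"slide":[-34,-74,1],"roll":-19,"grip":0.55},{"slide":[-56,-80,1],"roll":-26,"grip":0.55},{"slide":[-80,-80,2],"roll":-33,"grip":0.55},{"slide":[-104,-80,2],"roll":-40,"grip":0.55},{"slide":[-128,-80,3],"roll":-47,"grip":0.55},{"slide":[-152,-80,3],"roll":-54,"grip":0.55},{"slide":[-176,-80,3],"roll":-61,"grip":0.55},{"slide":[-200,-80,4],"roll":-68,"grip":0.55},{"slide":[-222,-80,4],"roll":-75,"grip":0.55},{"slide":[-240,-80,4],"roll":-82,"grip":0.55},{"slide":[-250,-80,4],"roll":-88,"grip":0.55},{"slide":[-255,-80,4],"roll":-92,"grip":0.55},{"slide":[-255,-80,4],"roll":-94.4,"grip":0.55},{"slide":[-255,-80,4],"roll":-94.4,"grip":0.55},{"slide":[-255,-80,4],"roll":-94.4,"grip":0.55}]'
cat > meas.py <<'E'
from h import *
import sys
n=sys.argv[1]
o=robot.get_obs();i=camera_info('wrist');im=snapshot('wrist')[:,:,::-1].copy()
cv2.imwrite(f'pics/{n}.png',im)
print(o['tool_pos'],o['ee_rot'],o['width'])
h=cv2.cvtColor(im,cv2.COLOR_BGR2HSV)
m=cv2.inRange(h,(45,80,30),(85,255,255));m[:200]=0;m[360:]=0;m[:,:260]=0;m[:,380:]=0
cs,_=cv2.findContours(m,0,2);hull=cv2.convexHull(np.vstack([c for c in cs if cv2.contourArea(c)>20]))
z=float(sys.argv[2]) if len(sys.argv)>2 else o['tool_pos'][2]+.010
w=np.array([onz(i,*(p[0]),z)[:2]*1000 for p in hull],np.float32)
r=cv2.minAreaRect(w);print('board',r,'tool yaw deg',np.degrees(o['ee_rot'][2]))
hk=cv2.inRange(h,(10,110,90),(30,255,255));hk[330:]=0
cs,_=cv2.findContours(hk,0,2)
if cs:
    c=max(cs,key=cv2.contourArea);(u,v),rr=cv2.minEnclosingCircle(c);print('knob',(u,v),rr,onz(i,u,v,.0645))
E
python3 meas.py w5
```

```text
time: 6.43
tool_pos: [0.5264, 0.2141, 0.1461]
ee_rot: [-1.572, 0.002, -0.238]
wrist_force: [-0.4, -0.2, -0.4]
width: 0.0446
[0.52644041 0.21407219 0.14612572] [-1.57197931  0.0020308  -0.23832469] 0.0446368872175489
board ((526.5145874023438, 214.58404541015625), (63.13169479370117, 45.60575485229492), 76.37010955810547) tool yaw deg -13.654999003196291
knob (454.0, 28.03508758544922) 38.922664642333984 [0.6489053  0.34041539 0.0645    ]
```

View pics/w5.png

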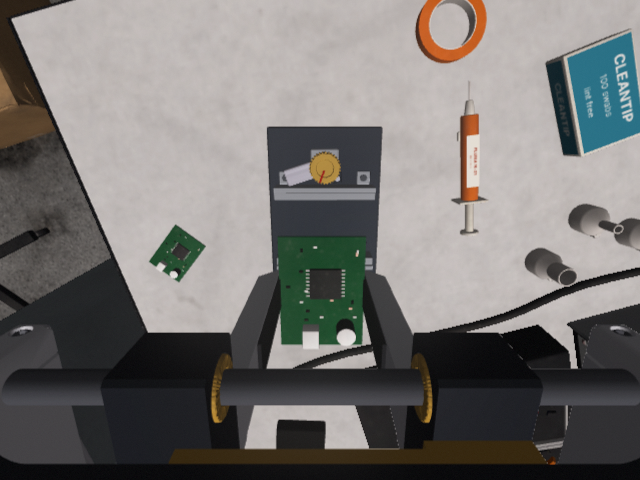

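```bash
python3 - <<'E'
from h import *
i=camera_info('wrist');im=cv2.imread('pics/w5.png');h=cv2.cvtColor(im,cv2.COLOR_BGR2HSV)
m=cv2.inRange(h,(10,110,90),(30,255,255));m[:140]=0;m[200:]=0;m[:,:290]=0;m[:,360:]=0
c=max(cv2.findContours(m,0,2)[0],key=cv2.contourArea);(u,v),r=cv2.minEnclosingCircle(c);k=onz(i,u,v,.0645);print('knob',u,v,r,k)
a=np.radians(76.4);Y=np.array([np.cos(a),np.sin(a)]);X=np.array([Y[1],-Y[0]])
print('C from knob',k[:2]-.058*Y)
cv2.imwrite('pics/w5z.png',cv2.resize(im[120:210,255:395],None,fx=5.5,fy=5.5,interpolation=2))
E
```

```text
knob 324.3968200683594 167.91270446777344 16.092302322387695 [0.54236947 0.27061206 0.0645    ]
C from knob [0.52873123 0.21423832]
```

View pics/w5z.png

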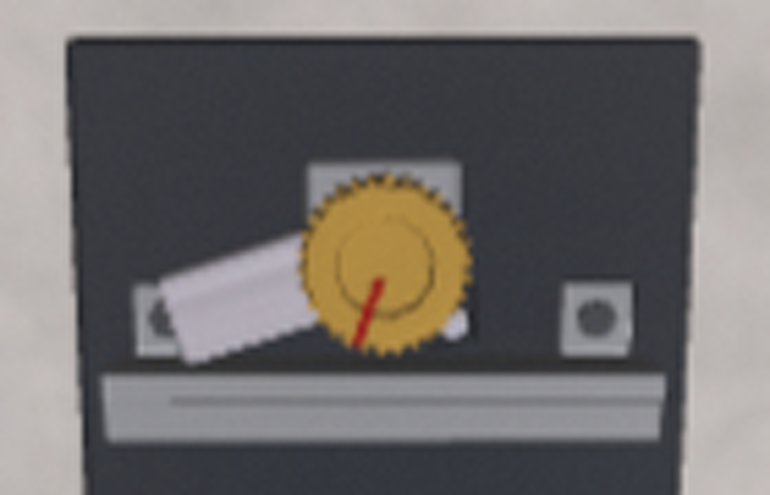

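```bash
python3 - <<'E'
from h import *
i=camera_info('wrist');C=np.array([.5288,.2142])
a=np.radians(76.4);Y=np.array([np.cos(a),np.sin(a)]);X=np.array([Y[1],-Y[0]])
for z,p in [(.0285,(102,375)),(.0285,(666,375)),(.026,(107,441)),(.026,(660,441)),(.006,(68,40)),(.006,(699,40))]:
    q=onz(i,255+p[0]/5.5,120+p[1]/5.5,z)[:2]-C;print(z,q@X*1e3,q@Y*1e3)
E
```

```text
0.0285 -44.09692894622607 37.65334260642136
0.0285 45.15047681590221 37.558774089277456
0.026 -44.07689354294802 26.650350477593204
0.026 45.0397518589226 26.563481609645923
0.006 -50.633569332698116 88.81385177427106
0.006 51.70684632666264 88.66383324544555
```

```bash
python3 -m creep '[{"slide":[1,8,0],"roll":0,"grip":0.55},{"slide":[2.7,28,0],"roll":0,"grip":0.55},{"slide":[2.7,54,0],"roll":0,"grip":0.55},{"slide":[2.7,80,0],"roll":0,"grip":0.55},{"slide":[2.7,100,0],"roll":0,"grip":0.55},{"slide":[2.7,110,0],"roll":0,"grip":0.55},{"slide":[2.7,112,0],"roll":0,"grip":0.55},{"slide":[2.7,112,0],"roll":0,"grip":0.55},{"slide":[2.7,112,0],"roll":0,"grip":0.55}]'
python3 meas.py w6
python3 - <<'E'
from h import *
s=snapshot('side')[:,:,::-1];cv2.imwrite('pics/s6.png',cv2.resize(s[270:410,240:400],None,fx=4.2,fy=4.2,interpolation=2))
E
```

```text
time: 7.23
tool_pos: [0.5307, 0.2138, 0.0369]
ee_rot: [-1.569, -0.002, -0.238]
wrist_force: [0.1, -0.4, -0.7]
width: 0.0445
[0.53067777 0.2137657  0.03685435] [-1.56947828 -0.002131   -0.23765899] 0.044500752835852926
board ((530.5240478515625, 213.73260498046875), (63.14277648925781, 45.78353500366211), 76.34952545166016) tool yaw deg -13.61685714448043
knob (317.39569091796875, 189.88343811035156) 26.89032745361328 [0.54253363 0.27099299 0.0645    ]
```

View pics/w6.png

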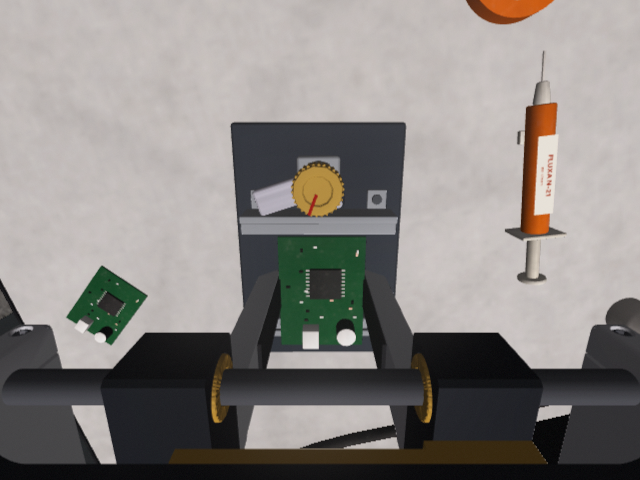

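View pics/s6.png

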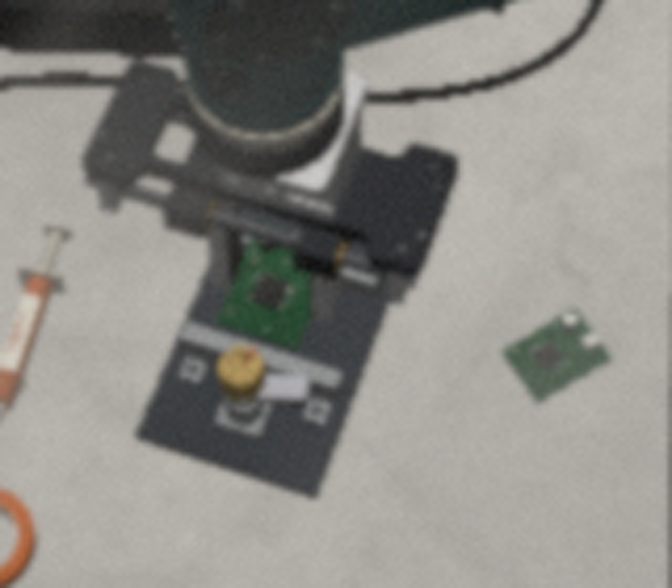

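```bash
python3 -m creep '[{"slide":[-1.6,0,0.3],"roll":0,"grip":0.55},{"slide":[-1.6,5,0.3],"roll":0,"grip":0.55},{"slide":[-1.6,10,0.3],"roll":0,"grip":0.55},{"slide":[-1.6,14,0.3],"roll":0,"grip":0.55},{"slide":[-1.6,16,0.3],"roll":0,"grip":0.55},{"slide":[-1.6,17,0.3],"roll":0,"grip":0.55},{"slide":[-1.6,18,0.3],"roll":0,"grip":0.55},{"slide":[-1.6,18,0.3],"roll":0,"grip":0.55},{"slide":[-1.6,18,0.3],"roll":0,"grip":0.55}]'
python3 meas.py w7
```

```text
time: 8.08
tool_pos: [0.528, 0.2142, 0.0179]
ee_rot: [-1.571, 0.0, -0.237]
wrist_force: [-1.6, -0.2, 3.5]
width: 0.0447
[0.52803663 0.21422586 0.01793801] [-1.57078927e+00  1.96091687e-04 -2.37322128e-01] 0.04465816929329265
board ((527.9365234375, 214.51055908203125), (62.53754806518555, 45.831966400146484), 76.40733337402344) tool yaw deg -13.59755634770615
knob (323.25, 196.375) 30.650598526000977 [0.54245903 0.27113439 0.0645    ]
```

View pics/w7.png

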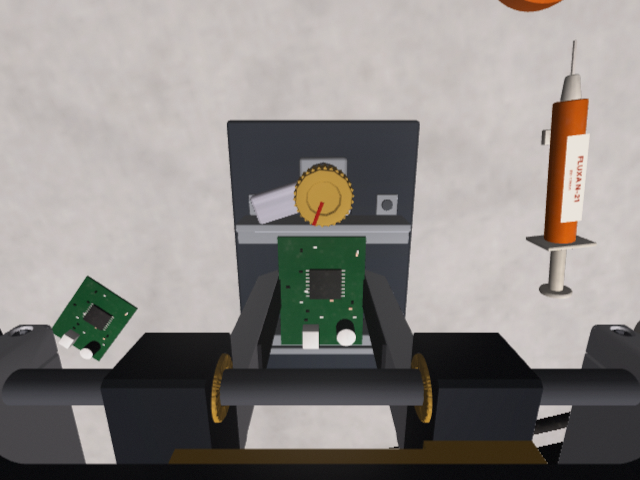

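```bash
python3 -m creep '[{"slide":[0,-1.5,0],"roll":0,"grip":0.55},{"slide":[1,-1.5,0],"roll":0,"grip":0.55},{"slide":[1,-1,0],"roll":0,"grip":0.55},{"slide":[1,0,0],"roll":0,"grip":0.55},{"slide":[1,0.5,0],"roll":0,"grip":0.55},{"slide":[1,0.5,0],"roll":0,"grip":0.55},{"slide":[1,0.5,0],"roll":0,"grip":0.55}]'
python3 meas.py w8
```

```text
time: 8.72
tool_pos: [0.5296, 0.214, 0.0179]
ee_rot: [-1.57, -0.001, -0.237]
wrist_force: [-0.8, -1.4, 5.5]
width: 0.0448
[0.52962131 0.21404372 0.01790384] [-1.57029011e+00 -1.05382143e-03 -2.37348593e-01] 0.044776036205181134
board ((529.5046997070312, 214.3521728515625), (62.51634216308594, 45.82963180541992), 76.38128662109375) tool yaw deg -13.599072630665223
knob (319.8486328125, 196.9728240966797) 30.538219451904297 [0.54262417 0.27104711 0.0645    ]
```

```bash
python3 -m creep '[{"slide":[0,0,0],"roll":0,"grip":0.45},{"slide":[0,0,0],"roll":0,"grip":0.3},{"slide":[0,0,0],"roll":0,"grip":0.1},{"slide":[0,0,0],"roll":0,"grip":0},{"slide":[0,0,0],"roll":0,"grip":0},{"slide":[0,-10,0],"roll":0,"grip":0},{"slide":[0,-30,0],"roll":0,"grip":0},{"slide":[0,-60,0],"roll":0,"grip":0},{"slide":[0,-85,0],"roll":0,"grip":0},{"slide":[0,-100,0],"roll":0,"grip":0},{"slide":[0,-102,0],"roll":0,"grip":0},{"slide":[0,-102,0],"roll":0,"grip":0}]'
python3 - <<'E'
from h import *
import pickle
i=camera_info('wrist');im=snapshot('wrist')[:,:,::-1];cv2.imwrite('pics/w9.png',im)
h=cv2.cvtColor(im,cv2.COLOR_BGR2HSV)
m=cv2.inRange(h,(45,80,30),(85,255,255));m[:170]=0;m[360:]=0;m[:,:250]=0;m[:,390:]=0
cs,_=cv2.findContours(m,0,2);hull=cv2.convexHull(np.vstack([c for c in cs if cv2.contourArea(c)>20]))
w=np.array([onz(i,*(p[0]),.028)[:2]*1000 for p in hull],np.float32);print(cv2.minAreaRect(w),cv2.boundingRect(hull))
m=cv2.inRange(h,(10,110,90),(30,255,255));m[:120]=0;m[250:]=0;m[:,:250]=0;m[:,390:]=0
c=max(cv2.findContours(m,0,2)[0],key=cv2.contourArea);(u,v),r=cv2.minEnclosingCircle(c);k=onz(i,u,v,.0645);print('knob',u,v,r,k)
a=np.radians(76.4);Y=np.array([np.cos(a),np.sin(a)]);print(k[:2]-.058*Y)
E
```

```text
time: 9.77
tool_pos: [0.5301, 0.2143, 0.1208]
ee_rot: [-1.569, -0.003, -0.237]
wrist_force: [-0.1, -0.6, 0.1]
width: 0.094
((529.28466796875, 214.36355590820312), (62.36546325683594, 45.80439758300781), 76.33716583251953) (293, 202, 56, 73)
knob 318.8999938964844 172.6999969482422 17.7342529296875 [0.54202382 0.27094347 0.0645    ]
[0.52838558 0.21456973]
```

View pics/w9.png

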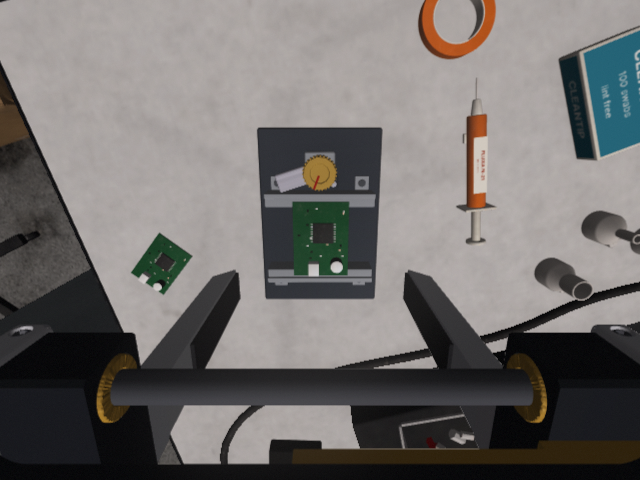

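```bash
python3 -m creep '[{"slide":[-4,0,10],"roll":0,"grip":0.3},{"slide":[-16,0,32],"roll":0,"grip":0.6},{"slide":[-30,0,58],"roll":0,"grip":1},{"slide":[-38,0,73],"roll":0,"grip":1},{"slide":[-39,0,76],"roll":0,"grip":1},{"slide":[-39,0,76],"roll":0,"grip":1},{"slide":[-39,20,76],"roll":0,"grip":1},{"slide":[-39,40,76],"roll":0,"grip":1},{"slide":[-39,60,76],"roll":0,"grip":1},{"slide":[-39,75,76],"roll":0,"grip":1},{"slide":[-39,84,76],"roll":0,"grip":1},{"slide":[-39,86,76],"roll":0,"grip":1},{"slide":[-39,86,76],"roll":0,"grip":1}]'
python3 - <<'E'
from h import *
cv2.imwrite('pics/w10.png',snapshot('wrist')[:,:,::-1])
s=snapshot('side')[:,:,::-1];cv2.imwrite('pics/s10.png',cv2.resize(s[270:410,240:400],None,fx=4.2,fy=4.2,interpolation=2))
o=robot.get_obs();d=o['tool_pos'][:2]-[.5289,.2143];a=np.radians(76.4);Y=np.array([np.cos(a),np.sin(a)]);X=np.array([Y[1],-Y[0]]);print(d@X,d@Y,o['tool_pos'])
E
```

```text
time: 10.9
tool_pos: [0.5088, 0.2961, 0.032]
ee_rot: [-1.572, 0.001, -0.238]
wrist_force: [-0.1, -0.0, -0.1]
width: 0.0108
-0.03790365533875429 0.07589079301778444 [0.50990425 0.29697564 0.0339888 ]
```

View pics/w10.png

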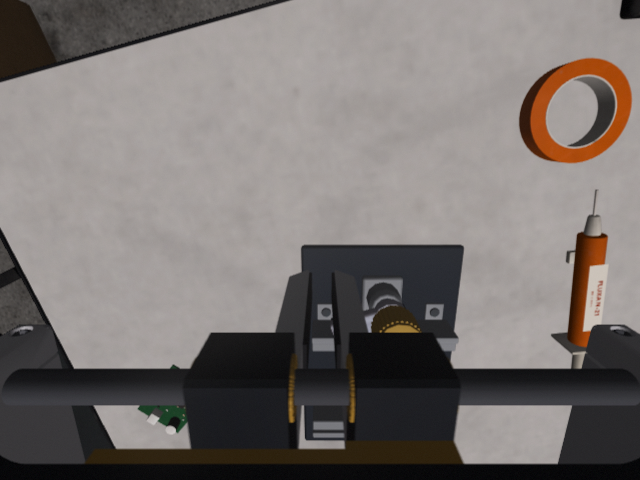

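View pics/s10.png

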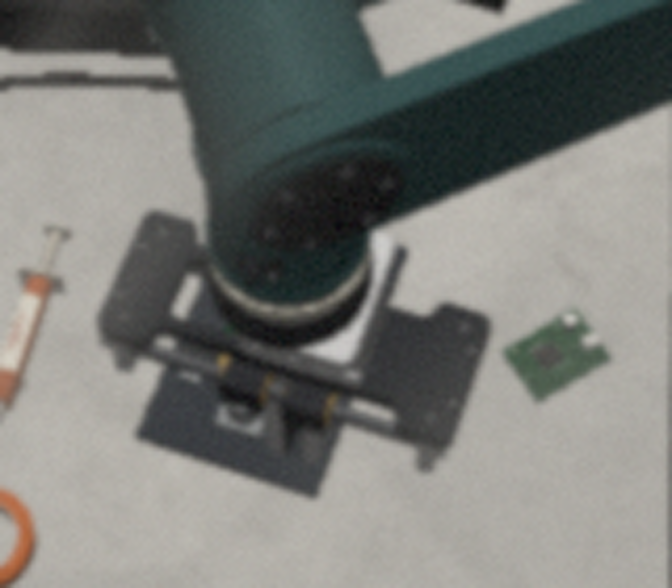

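```bash
python3 -m creep '[{"slide":[0,0,0],"roll":0,"grip":1},{"slide":[3,0,-6],"roll":0,"grip":1},{"slide":[4,0,-10],"roll":0,"grip":1},{"slide":[4,0,-14],"roll":0,"grip":1},{"slide":[4,0,-18],"roll":0,"grip":1},{"slide":[3.7,0,-21.4],"roll":0,"grip":1},{"slide":[4.5,0,-24.7],"roll":0,"grip":1},{"slide":[5.5,0,-28],"roll":0,"grip":1},{"slide":[6.5,0,-31.3],"roll":0,"grip":1},{"slide":[7.6,0,-34.5],"roll":0,"grip":1},{"slide":[10,0,-38],"roll":0,"grip":1},{"slide":[12.2,0,-40.4],"roll":0,"grip":1}]'
python3 -m creep '[{"slide":[2,0,-1.5],"roll":0,"grip":1},{"slide":[4,0,-3],"roll":0,"grip":1},{"slide":[5.5,0,-4],"roll":0,"grip":1},{"slide":[6.3,0,-4.6],"roll":0,"grip":1},{"slide":[6.8,0,-5],"roll":0,"grip":1}]'
```

```text
time: 12.0
tool_pos: [0.5113, 0.2543, 0.0328]
ee_rot: [-1.571, 0.001, -0.237]
wrist_force: [-0.8, 0.1, 0.5]
width: 0.0006
time: 12.42
tool_pos: [0.517, 0.2484, 0.0329]
ee_rot: [-1.571, 0.0, -0.237]
wrist_force: [-0.9, 1.1, 0.8]
width: 0.0006
```

```bash
python3 -m creep '[{"slide":[0.7,0,0],"roll":0,"grip":1},{"slide":[0.7,0,0],"roll":0,"grip":1},{"slide":[0.7,0,0],"roll":0,"grip":1}]'; python3 -m creep '[{"slide":[0.7,0,0],"roll":0,"grip":1},{"slide":[0.7,0,0],"roll":0,"grip":1},{"slide":[0.7,0,0],"roll":0,"grip":1}]'
```

```text
time: 12.67
tool_pos: [0.5175, 0.2481, 0.0329]
ee_rot: [-1.571, 0.0, -0.237]
wrist_force: [0.1, 0.8, 1.2]
width: 0.0003
time: 12.92
tool_pos: [0.5181, 0.248, 0.0329]
ee_rot: [-1.571, 0.0, -0.237]
wrist_force: [-0.8, 0.2, 0.5]
width: 0.0003
```

```bash
python3 -m creep '[{"slide":[0.7,0,0],"roll":0,"grip":1},{"slide":[0.7,0,0],"roll":0,"grip":1},{"slide":[0.7,0,0],"roll":0,"grip":1}]'; python3 -m creep '[{"slide":[0.7,0,0],"roll":0,"grip":1},{"slide":[0.7,0,0],"roll":0,"grip":1},{"slide":[0.7,0,0],"roll":0,"grip":1}]'
python3 - <<'E'
from h import *
cv2.imwrite('pics/w11.png',snapshot('wrist')[:,:,::-1])
E
```

```text
time: 13.17
tool_pos: [0.5185, 0.2478, 0.0329]
ee_rot: [-1.571, 0.001, -0.237]
wrist_force: [-2.2, -0.6, 0.6]
width: 0.0004
time: 13.42
tool_pos: [0.5187, 0.2477, 0.0327]
ee_rot: [-1.571, 0.002, -0.237]
wrist_force: [-4.9, 0.5, 2.2]
width: 0.0007
```

View pics/w11.png

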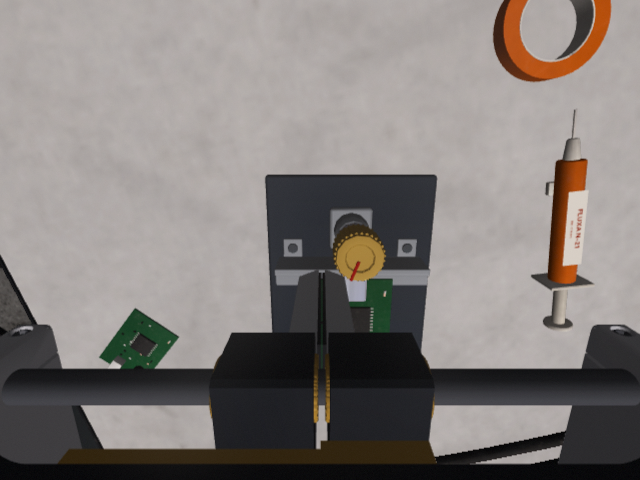

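```bash
python3 -m creep '[{"slide":[-4,0,0],"roll":0,"grip":1},{"slide":[-9,0,0],"roll":0,"grip":1},{"slide":[-10,-15,-5],"roll":0,"grip":1},{"slide":[-10,-40,-14],"roll":0,"grip":0.8},{"slide":[0,-70,-24],"roll":0,"grip":0.6},{"slide":[10,-90,-30],"roll":0,"grip":0.5},{"slide":[18,-95,-32],"roll":0,"grip":0.5},{"slide":[20,-95,-32],"roll":0,"grip":0.5},{"slide":[20,-95,-32],"roll":0,"grip":0.5}]'
python3 - <<'E'
from h import *
i=camera_info('wrist');im=snapshot('wrist')[:,:,::-1];cv2.imwrite('pics/w12.png',im);print(robot.get_obs()['tool_pos'])
cv2.imwrite('pics/w12z.png',cv2.resize(im[110:300,230:410],None,fx=3.1,fy=3.1,interpolation=2))
h=cv2.cvtColor(im,cv2.COLOR_BGR2HSV)
m=cv2.inRange(h,(10,110,90),(30,255,255));m[:120]=0;m[260:]=0;m[:,:250]=0;m[:,390:]=0
c=max(cv2.findContours(m,0,2)[0],key=cv2.contourArea);(u,v),r=cv2.minEnclosingCircle(c);k=onz(i,u,v,.0645);print('knob',u,v,r,k)
E
```

```text
time: 14.22
tool_pos: [0.5318, 0.2119, 0.1271]
ee_rot: [-1.571, 0.0, -0.238]
wrist_force: [0.8, -0.4, 0.5]
width: 0.0371
[0.53078934 0.21193326 0.12599303]
knob 316.36065673828125 168.7213134765625 16.959388732910156 [0.54239185 0.27097932 0.0645    ]
```

View pics/w12z.png

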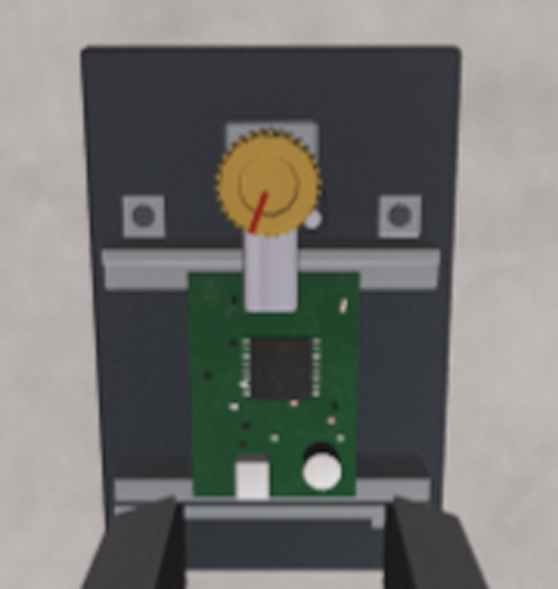

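```bash
python3 -m creep '[{"slide":[0,0,4],"roll":-4,"grip":0.5},{"slide":[-1,0,12],"roll":-11,"grip":0.5},{"slide":[-1,0,24],"roll":-18,"grip":0.5},{"slide":[-2,0,36],"roll":-25,"grip":0.5},{"slide":[-2,0,48],"roll":-32,"grip":0.5},{"slide":[-2.5,0,56],"roll":-39,"grip":0.5},{"slide":[-2.5,0,60],"roll":-46,"grip":0.5},{"slide":[-2.5,0,60],"roll":-53,"grip":0.5},{"slide":[-2.5,0,60],"roll":-60,"grip":0.5},{"slide":[-2.5,0,60],"roll":-67,"grip":0.5},{"slide":[-2.5,0,60],"roll":-74,"grip":0.5},{"slide":[-2.5,0,60],"roll":-81,"grip":0.5},{"slide":[-2.5,0,60],"roll":-88,"grip":0.5},{"slide":[-2.5,0,60],"roll":-95,"grip":0.5},{"slide":[-2.5,0,60],"roll":-101,"grip":0.5},{"slide":[-2.5,0,60],"roll":-104,"grip":0.5},{"slide":[-2.5,0,60],"roll":-104,"grip":0.5},{"slide":[-2.5,0,60],"roll":-104,"grip":0.5}]'
cat > kn.py <<'E'
from h import *
import sys
n=sys.argv[1];zt=float(sys.argv[2])
o=robot.get_obs();i=camera_info('wrist');im=snapshot('wrist')[:,:,::-1];cv2.imwrite(f'pics/{n}.png',im)
print(o['tool_pos'],o['ee_rot'],'q6',o['joint_positions'][5],'tz',o['wrist_torque'],o['wrist_force'])
uv=proj(i,[.5424,.2710,zt]).astype(int);u0,v0=uv;print(uv)
w=60
x0=max(u0-w,0);y0=max(v0-w,0);c=im[y0:y0+2*w,x0:x0+2*w]
cv2.imwrite(f'pics/{n}z.png',cv2.resize(c,None,fx=4.5,fy=4.5,interpolation=2))
h=cv2.cvtColor(c,cv2.COLOR_BGR2HSV)
m=cv2.inRange(h,(10,110,110),(30,255,255))
cs=cv2.findContours(m,0,2)[0]
if cs:
    k=max(cs,key=cv2.contourArea);(u,v),r=cv2.minEnclosingCircle(k);print('knob px',u+x0,v+y0,r,onz(i,u+x0,v+y0,zt))
m=cv2.inRange(h,(0,130,60),(8,255,255))|cv2.inRange(h,(172,130,60),(180,255,255))
p=np.argwhere(m)[:,::-1]
if len(p)>5:
    P=np.array([onz(i,a+x0,b+y0,zt)[:2] for a,b in p]);q=P.mean(0)-[.5424,.2710]
    d=np.linalg.svd(P-P.mean(0))[2][0];d=d*np.sign(d@q);print('red n',len(p),'dir deg',np.degrees(np.arctan2(d[1],d[0])),'ctr dir',np.degrees(np.arctan2(q[1],q[0])),q)
E
python3 kn.py w13 .0645
```

```text
time: 15.77
tool_pos: [0.5419, 0.271, 0.1258]
ee_rot: [-1.567, 0.001, 1.577]
wrist_force: [-0.5, -0.3, 0.4]
width: 0.0471
[0.54194902 0.27104225 0.12581317] [-1.56744812e+00  1.04787258e-03  1.57705706e+00] q6 -1.2069792991255515 tz [0.05693772 0.03969376 0.01338631] [-0.4928823  -0.28846253  0.36533477]
[321 252]
knob px 321.0566215515137 250.66890716552734 15.5584716796875 [0.54113347 0.27061634 0.0645    ]
red n 22 dir deg -124.45807394154528 ctr dir -123.908542701678 [-0.00422754 -0.00628922]
```

View pics/w13.png

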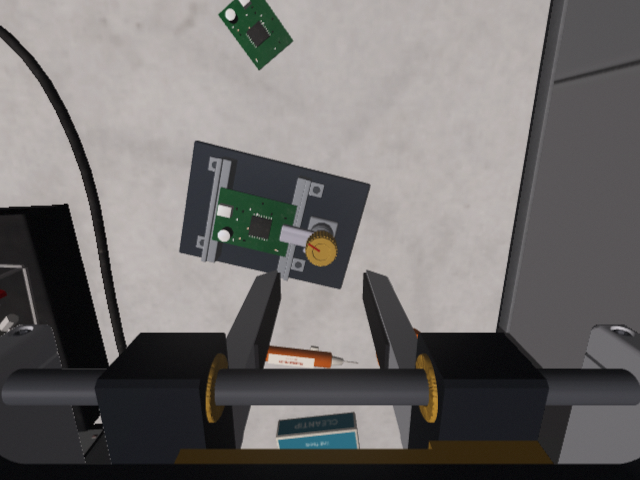

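```bash
python3 -m creep '[{"slide":[0,6,0],"roll":0,"grip":0.5},{"slide":[0,22,0],"roll":0,"grip":0.5},{"slide":[0,42,0],"roll":0,"grip":0.5},{"slide":[0,60,0],"roll":0,"grip":0.5},{"slide":[0,74,0],"roll":0,"grip":0.5},{"slide":[0,80,0],"roll":0,"grip":0.5},{"slide":[0,82,0],"roll":0,"grip":0.5},{"slide":[0,82,0],"roll":0,"grip":0.5},{"slide":[0,82,0],"roll":0,"grip":0.5}]'
python3 kn.py w14 .0645
```

```text
time: 16.57
tool_pos: [0.5438, 0.2712, 0.0469]
ee_rot: [-1.572, -0.001, 1.578]
wrist_force: [-0.5, -0.0, -0.1]
width: 0.047
[0.54383212 0.27117667 0.04694132] [-1.57240531e+00 -7.17387278e-04  1.57766472e+00] q6 -1.2084550013948063 tz [ 0.02210157 -0.01174154  0.03782508] [-0.51405871 -0.03513035 -0.1346539 ]
[321 297]
knob px 320.5 295.5 22.638561248779297 [0.54111871 0.27044101 0.0645    ]
red n 47 dir deg -123.84040446952855 ctr dir -123.44514613120872 [-0.00399653 -0.00605068]
```

View pics/w14.png

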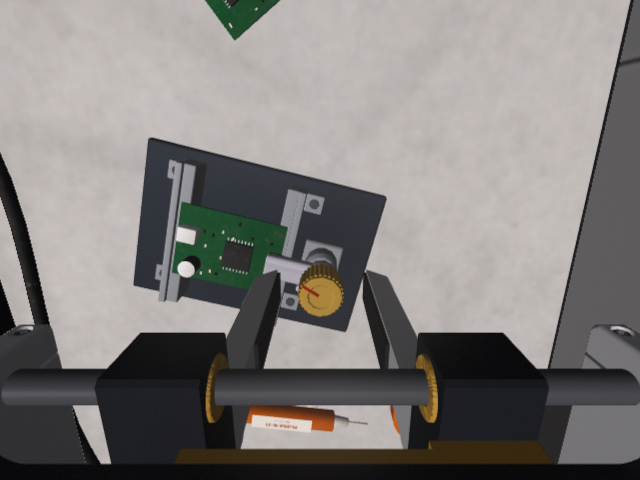

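```bash
python3 -m creep '[{"slide":[0,0,1.3],"roll":0,"grip":0.5},{"slide":[0,0,1.3],"roll":0,"grip":0.5},{"slide":[0,0,1.3],"roll":0,"grip":0.5}]'
python3 kn.py w15 .0645
```

```text
time: 16.87
tool_pos: [0.5422, 0.2711, 0.0468]
ee_rot: [-1.572, -0.001, 1.578]
wrist_force: [-0.1, 0.4, -0.7]
width: 0.047
[0.54224211 0.27105016 0.04677304] [-1.57207429e+00 -5.59218880e-04  1.57782458e+00] q6 -1.207836129235655 tz [-0.01508036 -0.00368065 -0.02724892] [-0.05615271  0.35998759 -0.70262559]
[321 300]
knob px 320.5 297.5 22.638561248779297 [0.54061572 0.27035085 0.0645    ]
red n 44 dir deg -124.54307887598043 ctr dir -123.35950756434966 [-0.00390409 -0.00592998]
```

```bash
python3 -m creep '[{"slide":[0,1,0],"roll":0,"grip":0.6},{"slide":[0,1,0],"roll":0,"grip":0.7},{"slide":[0,1,0],"roll":0,"grip":0.8},{"slide":[0,1,0],"roll":0,"grip":0.8},{"slide":[0,1,0],"roll":0,"grip":0.8},{"slide":[0,1,0],"roll":0,"grip":0.8},{"slide":[0,1,0],"roll":0,"grip":0.8}]'
python3 kn.py w16 .0645
```

```text
time: 17.5
tool_pos: [0.5419, 0.2707, 0.045]
ee_rot: [-1.571, 0.0, 1.578]
wrist_force: [-0.5, -0.3, 0.0]
width: 0.0234
[0.54187151 0.27074972 0.04495509] [-1.57068751e+00  1.73050068e-04  1.57782528e+00] q6 -1.207933486819762 tz [-0.07898118  0.01139648  0.01957019] [-0.49504071 -0.32258452  0.04452041]
[322 302]
knob px 321.3424644470215 299.7260284423828 22.548084259033203 [0.54061243 0.27047552 0.0645    ]
red n 46 dir deg -124.59292297890953 ctr dir -123.5177159650013 [-0.00396967 -0.00599349]
```

View pics/w16z.png

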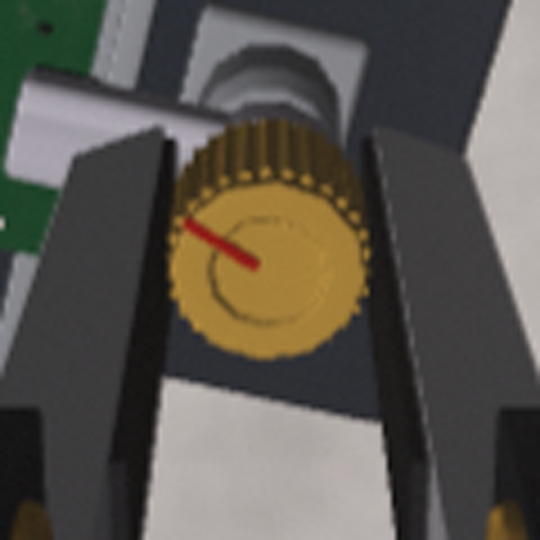

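```bash
python3 -m creep '[{"slide":[0,0,0],"roll":3,"grip":0.8},{"slide":[0,0.1,0],"roll":9,"grip":0.8},{"slide":[0,0.2,0],"roll":15,"grip":0.8},{"slide":[0,0.3,0],"roll":21,"grip":0.8},{"slide":[0,0.4,0],"roll":27,"grip":0.8},{"slide":[0,0.5,0],"roll":33,"grip":0.8},{"slide":[0,0.5,0],"roll":39,"grip":0.8},{"slide":[0,0.6,0],"roll":45,"grip":0.8},{"slide":[0,0.7,0],"roll":51,"grip":0.8},{"slide":[0,0.8,0],"roll":57,"grip":0.8},{"slide":[0,0.9,0],"roll":63,"grip":0.8},{"slide":[0,1,0],"roll":69,"grip":0.8},{"slide":[0,1.1,0],"roll":75,"grip":0.8},{"slide":[0,1.1,0],"roll":81,"grip":0.8},{"slide":[0,1.2,0],"roll":87,"grip":0.8},{"slide":[0,1.3,0],"roll":93,"grip":0.8},{"slide":[0,1.4,0],"roll":99,"grip":0.8},{"slide":[0,1.5,0],"roll":105,"grip":0.8},{"slide":[0,1.5,0],"roll":110,"grip":0.8},{"slide":[0,1.5,0],"roll":110,"grip":0.8}]'
python3 kn.py w17 .063
```

```text
time: 19.22
tool_pos: [0.5427, 0.2712, 0.0435]
ee_rot: [-1.569, -0.001, -0.343]
wrist_force: [1.7, 1.0, -1.8]
width: 0.0234
[0.54268998 0.27122364 0.04347902] [-1.56935486e+00 -1.41872386e-03 -3.43454821e-01] q6 0.713370497391238 tz [ 0.11701004 -0.37551946 -0.11550302] [ 1.73941427  1.03836943 -1.80780464]
[321 301]
knob px 322.0763244628906 300.4781913757324 22.219989776611328 [0.54299388 0.27139112 0.063     ]
red n 47 dir deg 125.76498099508117 ctr dir 128.7182563952325 [-0.00395745  0.00493648]
```

View pics/w17z.png

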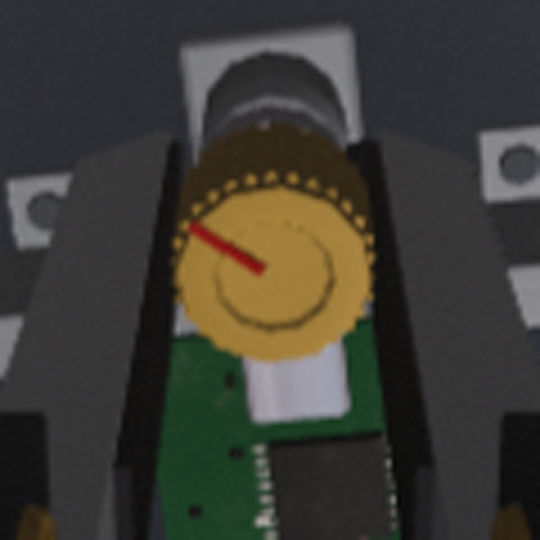

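```bash
cat > t.py <<'E'
from h import *
o=robot.get_obs();print('yaw',round(np.degrees(o['ee_rot'][2]),2),'T',np.round(o['wrist_torque'],3),'F',np.round(o['wrist_force'],1),'q6',round(o['joint_positions'][5],4),'tau6',round(o['joint_torque'][5],3),'w',round(o['width'],4))
E
python3 t.py
python3 -m creep '[{"slide":[0,0.05,0],"roll":4,"grip":0.8},{"slide":[0,0.1,0],"roll":8,"grip":0.8},{"slide":[0,0.15,0],"roll":12,"grip":0.8}]' >/dev/null; python3 t.py
python3 -m creep '[{"slide":[0,0,0],"roll":3,"grip":0.8},{"slide":[0,0.1,0],"roll":6,"grip":0.8}]' >/dev/null; python3 t.py
python3 -m creep '[{"slide":[0,0,0],"roll":3,"grip":0.8},{"slide":[0,0.1,0],"roll":6,"grip":0.8}]' >/dev/null; python3 t.py
```

```text
yaw -19.5 T [ 0.1   -0.46  -0.035] F [ 2.7  0.6 -1.3] q6 0.7102 tau6 0.19 w 0.0231
yaw -31.65 T [ 0.091 -0.47   0.052] F [ 3.3  0.7 -2.2] q6 0.9223 tau6 -0.657 w 0.0232
yaw -37.6 T [ 0.046 -0.517  0.025] F [ 2.1  0.2 -2.3] q6 1.0261 tau6 -0.474 w 0.0231
yaw -43.6 T [ 0.11  -0.501  0.03 ] F [ 3.2  0.9 -1.7] q6 1.1308 tau6 -0.483 w 0.0233
```

```bash

python3 -m creep '[{"slide":[0,0,0],"roll":2,"grip":0.8},{"slide":[0,0.05,0],"roll":4,"grip":0.8}]' >/dev/null; python3 t.py
python3 -m creep '[{"slide":[0,0,0],"roll":2,"grip":0.8},{"slide":[0,0.05,0],"roll":4,"grip":0.8}]' >/dev/null; python3 t.py
python3 -m creep '[{"slide":[0,0,0],"roll":2,"grip":0.8},{"slide":[0,0.05,0],"roll":4,"grip":0.8}]' >/dev/null; python3 t.py
```

```text
yaw -47.55 T [ 0.003 -0.53   0.042] F [ 3.2  0.3 -0.9] q6 1.1998 tau6 -0.301 w 0.0235
yaw -51.55 T [ 0.03  -0.53   0.112] F [ 2.4  0.5 -2.3] q6 1.2696 tau6 -0.31 w 0.0234
yaw -55.55 T [ 0.009 -0.43   0.101] F [ 4.   0.4 -2.2] q6 1.3394 tau6 -0.309 w 0.0232
```

```bash

python3 -m creep '[{"slide":[0,0,0],"roll":2,"grip":0.8},{"slide":[0,0.05,0],"roll":4,"grip":0.8}]' >/dev/null; python3 t.py
python3 -m creep '[{"slide":[0,0,0],"roll":2,"grip":0.8},{"slide":[0,0.05,0],"roll":4,"grip":0.8}]' >/dev/null; python3 t.py
python3 kn.py w18 .0625
```

```text
yaw -59.55 T [ 0.039 -0.518  0.124] F [ 3.9  0.3 -2.1] q6 1.4092 tau6 -0.309 w 0.0236
yaw -63.55 T [ 0.038 -0.529 -0.04 ] F [ 2.7  0.6 -1.9] q6 1.479 tau6 -0.308 w 0.0234
[0.54299936 0.27092216 0.04297099] [-1.56845896e+00 -7.95171548e-04 -1.10915644e+00] q6 1.4789862551741562 tz [ 0.03766147 -0.52861131 -0.03960655] [ 2.71284075  0.564012   -1.90940724]
[320 301]
knob px 321.83631896972656 299.4296684265137 22.477005004882812 [0.54387875 0.27094704 0.0625    ]
red n 46 dir deg 81.84730725789328 ctr dir 81.61961372768776 [0.00088256 0.00599089]
```

View pics/w18z.png

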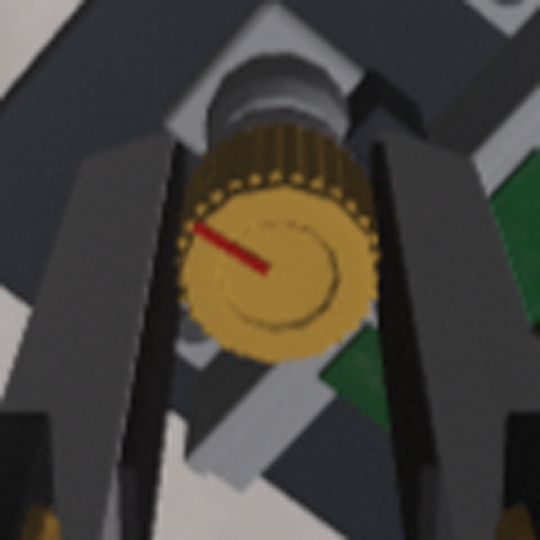

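```bash

python3 -m creep '[{"slide":[0,0,0],"roll":1.5,"grip":0.8},{"slide":[0,0.05,0],"roll":3,"grip":0.8}]' >/dev/null; python3 t.py
python3 -m creep '[{"slide":[0,0,0],"roll":1.5,"grip":0.8},{"slide":[0,0.05,0],"roll":3,"grip":0.8}]' >/dev/null; python3 t.py
python3 -m creep '[{"slide":[0,0,0],"roll":1.5,"grip":0.8},{"slide":[0,0.05,0],"roll":3,"grip":0.8}]' >/dev/null; python3 t.py
```

```text
yaw -66.51 T [ 0.022 -0.597  0.042] F [ 2.3  1.  -2.4] q6 1.5306 tau6 -0.233 w 0.0232
yaw -69.51 T [-0.062 -0.584  0.201] F [ 3.8  1.2 -2.3] q6 1.583 tau6 -0.161 w 0.0236
yaw -72.43 T [-0.06  -0.603  0.668] F [ 3.7 -0.1 -1.5] q6 1.6342 tau6 0.355 w 0.0237
```

```bash
python3 -m creep '[{"slide":[0,0,0],"roll":0.5,"grip":0.8},{"slide":[0,0,0],"roll":0.5,"grip":0.8}]' >/dev/null; python3 t.py;python3 kn.py w19 .0625; python3 t.py
```

```text
yaw -72.97 T [-0.126 -0.56   0.263] F [ 3.7 -0.5 -1.3] q6 1.6436 tau6 0.347 w 0.0233
[0.54258729 0.27071026 0.04291123] [-1.56938742e+00 -7.21973858e-04 -1.27363652e+00] q6 1.64357316075084 tz [-0.12574482 -0.560118    0.26337206] [ 3.73332295 -0.4598892  -1.28877833]
[320 301]
knob px 321.5 299.3571434020996 22.247547149658203 [0.54351701 0.27074037 0.0625    ]
red n 44 dir deg 75.96604843923267 ctr dir 75.00034284791323 [0.00159797 0.00596384]
yaw -72.99 T [-0.161 -0.574  0.313] F [ 3.9  0.  -2.6] q6 1.6438 tau6 0.304 w 0.0232
```

View pics/w19z.png

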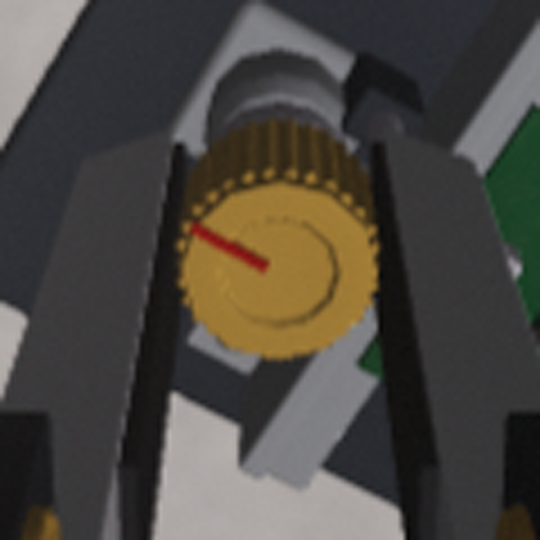

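```bash
python3 -m creep '[{"slide":[0,0,0],"roll":-3,"grip":0.8},{"slide":[0,-0.1,0],"roll":-9,"grip":0.8},{"slide":[0,-0.2,0],"roll":-15,"grip":0.8},{"slide":[0,-0.3,0],"roll":-21,"grip":0.8},{"slide":[0,-0.4,0],"roll":-27,"grip":0.8},{"slide":[0,-0.5,0],"roll":-33,"grip":0.8},{"slide":[0,-0.5,0],"roll":-39,"grip":0.8},{"slide":[0,-0.6,0],"roll":-45,"grip":0.8},{"slide":[0,-0.7,0],"roll":-51,"grip":0.8},{"slide":[0,-0.8,0],"roll":-57,"grip":0.8},{"slide":[0,-0.9,0],"roll":-63,"grip":0.8},{"slide":[0,-1,0],"roll":-69,"grip":0.8},{"slide":[0,-1.1,0],"roll":-75,"grip":0.8},{"slide":[0,-1.1,0],"roll":-81,"grip":0.8},{"slide":[0,-1.2,0],"roll":-86,"grip":0.8},{"slide":[0,-1.3,0],"roll":-90,"grip":0.8},{"slide":[0,-1.3,0],"roll":-90,"grip":0.8},{"slide":[0,-1.3,0],"roll":-90,"grip":0.8}]'
python3 t.py;python3 kn.py w20 .0637
```

```text
time: 22.95
tool_pos: [0.5424, 0.2709, 0.0441]
ee_rot: [-1.571, -0.001, 0.294]
wrist_force: [3.4, -0.8, -3.3]
width: 0.0232
yaw 16.82 T [-0.02  -0.833  0.077] F [ 3.4 -0.8 -3.3] q6 0.0762 tau6 -0.039 w 0.0232
[0.54238015 0.27087467 0.04405427] [-1.57082157e+00 -1.11852029e-03  2.93618283e-01] q6 0.0761523458710686 tz [-0.01956032 -0.83317729  0.07664738] [ 3.35633452 -0.80128327 -3.25284872]
[322 301]
knob px 321.3103446960449 299.07758712768555 21.90700912475586 [0.54170073 0.27202539 0.0637    ]
red n 45 dir deg 164.2197120727046 ctr dir 167.64189851778434 [-0.00671154  0.00147048]
```

View pics/w20z.png

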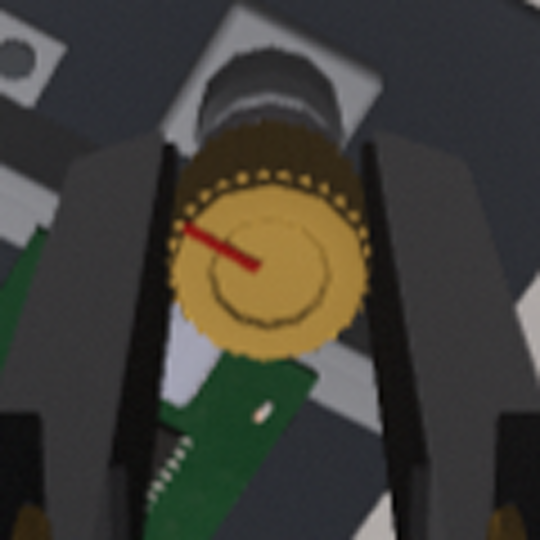

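View pics/w20.png

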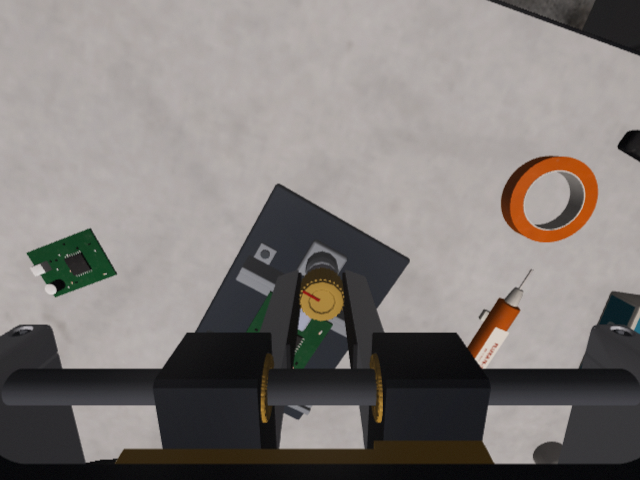

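```bash
python3 - <<'E'
from h import *
for n in ['w16','w17','w18','w19','w20']:
    im=cv2.imread(f'pics/{n}.png').astype(float)[270:325,285:360]
    w=np.clip(im[...,2]-1.6*im[...,1]-20,0,None) ; w[w<15]=0
    h=cv2.cvtColor(im.astype(np.uint8),cv2.COLOR_BGR2HSV)
    ys,xs=np.nonzero(w);ww=w[ys,xs];c=np.array([np.average(xs,weights=ww),np.average(ys,weights=ww)])
    P=np.c_[xs,ys]-c;C=(P*ww[:,None]).T@P;e,v=np.linalg.eigh(C);d=v[:,1]
    m=cv2.inRange(h,(10,110,110),(30,255,255));k=max(cv2.findContours(m,0,2)[0],key=cv2.contourArea)
    print(n,len(ww),np.round(c+[285,270],1),'angle',round(np.degrees(np.arctan2(d[1],d[0]))%180,2),cv2.minEnclosingCircle(k)[0])
E
```

```text
w16 45 [310.6 295.9] angle 31.83 (36.342464447021484, 29.72602653503418)
w17 48 [310.8 295.7] angle 32.1 (37.076324462890625, 30.478193283081055)
w18 46 [310.8 295.6] angle 32.01 (36.83631896972656, 29.429668426513672)
w19 45 [310.3 295.4] angle 28.46 (36.5, 29.35714340209961)
w20 46 [310.6 295.5] angle 29.69 (36.31034469604492, 29.077587127685547)
```

```bash
python3 -m creep '[{"slide":[0,0,0],"roll":-0.6,"grip":0.8},{"slide":[0,0,0],"roll":-1.2,"grip":0.8},{"slide":[0,0,0],"roll":-1.2,"grip":0.8},{"slide":[0,0,0],"roll":-1.2,"grip":0.8}]'
python3 t.py;python3 kn.py w21 .0637
python3 - <<'E'
from h import *
s=snapshot('side')[:,:,::-1];c=snapshot('scene')[:,:,::-1]
cv2.imwrite('pics/s21.png',s);cv2.imwrite('pics/s21z.png',cv2.resize(s[260:410,230:400],None,fx=4,fy=4,interpolation=2));cv2.imwrite('pics/c21z.png',cv2.resize(c[170:290,190:340],None,fx=4.5,fy=4.5,interpolation=2))
E
```

```text
time: 23.33
tool_pos: [0.5423, 0.2709, 0.0441]
ee_rot: [-1.571, -0.001, 0.316]
wrist_force: [5.4, 0.5, -3.4]
width: 0.0232
yaw 18.1 T [-0.046 -1.066  0.009] F [ 5.4  0.5 -3.4] q6 0.054 tau6 0.007 w 0.0232
[0.54233482 0.27086658 0.04405246] [-1.57095787e+00 -9.93343068e-04  3.15899381e-01] q6 0.05396565794623975 tz [-0.04576966 -1.06551757  0.00879066] [ 5.44627977  0.50153491 -3.41016816]
[322 301]
knob px 321.5950698852539 298.63380432128906 22.33167839050293 [0.54170683 0.2722901  0.0637    ]
red n 45 dir deg 165.0035349338661 ctr dir 168.98639426590128 [-0.00654749  0.00127432]
```

View pics/s21z.png

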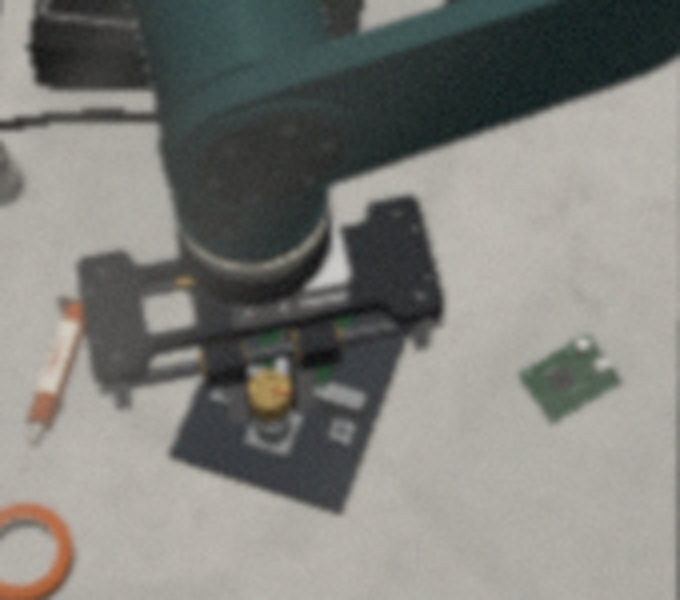

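View pics/c21z.png

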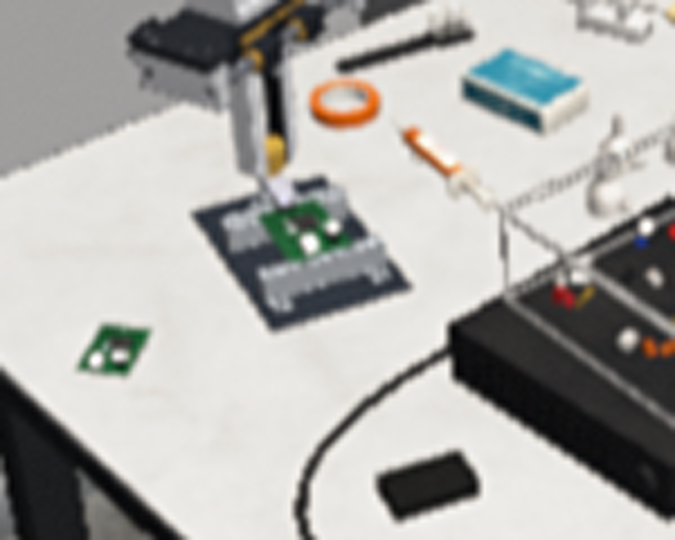

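```bash
python3 - <<'E'
from h import *
i=camera_info('wrist');im=cv2.imread('pics/w21.png')
a=np.radians(76.4);Y=np.array([np.cos(a),np.sin(a)]);X=np.array([Y[1],-Y[0]]);C=np.array([.529,.2143])
for x,y in [(-7,24),(7,24),(7,44),(-7,44)]:
    p=np.append(C+x/1e3*X+y/1e3*Y,.0402);u,v=proj(i,p);cv2.circle(im,(int(round(u)),int(round(v))),1,(255,0,255),-1);print((x,y),u,v)
cv2.imwrite('pics/w21q.png',cv2.resize(im[260:380,260:380],None,fx=5,fy=5,interpolation=2))
C2=camera_info('scene');c=snapshot('scene')[:,:,::-1].copy()
c=cv2.resize(c[190:240,225:285],None,fx=10,fy=10,interpolation=2)
for x,y in [(-7,24),(7,24),(7,44),(-7,44)]:
    p=np.append(C+x/1e3*X+y/1e3*Y,.0402);u,v=proj(C2,p);cv2.circle(c,(int((u-225)*10),int((v-190)*10)),3,(255,0,255),-1)
cv2.imwrite('pics/c21q.png',c)
E
```

```text
(-7, 24) 282.52549208373455 321.9216687838913
(7, 24) 302.53816892640225 332.7093940173464
(7, 44) 319.8132805650078 307.3843714794874
(-7, 44) 299.5067556615725 296.0841650757699
```

View pics/w21q.png

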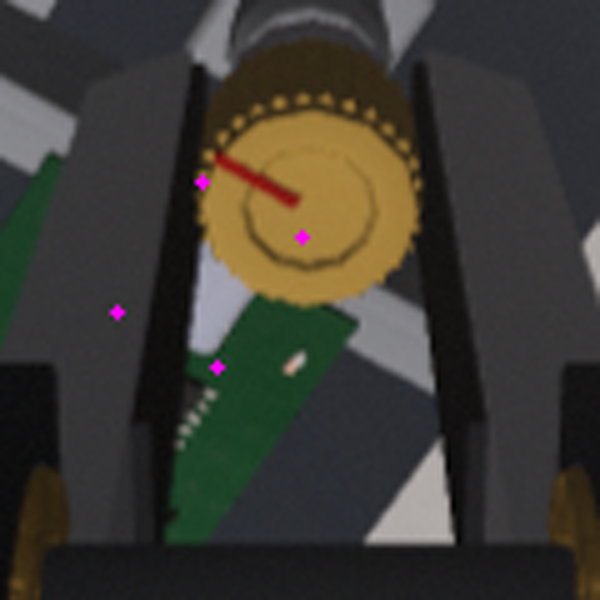

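View pics/c21q.png

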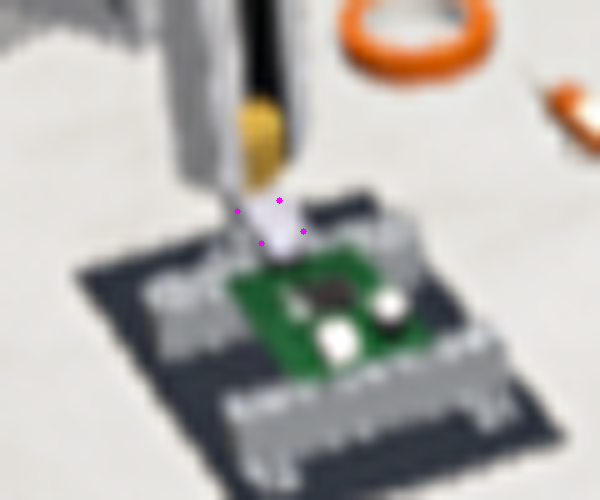

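```bash
python3 - <<'E'
from bench import ticket
print(ticket.close_job())
E
```

```text
the job is handed in; nothing more can be done
None
```

The board is in the rest with the clamp set, and I handed the job in at about 23.5 s with the gripper still holding the thumbscrew. The hand-in gave no verdict.

- **Board:** I gripped the larger green board by its long sides and kept it level. I laid it across both rails, parts up and bare end at the clamp, and let go. The last wrist-camera measurement put it within about 1 mm of centre and parallel to the rest.
- **Clamp finger:** I swung it until the side force rose to about 5 N and it stopped moving. Later pictures show it still at its stop, over the board's end.
- **Thumbscrew:** I turned it clockwise about 160° (2.8 rad) until the torque jumped at the seat. I then backed it off about 91° by the tool, or about 89–90° by the red index line.

Some of the last checks were less clean:
- **Slip at the seat:** the knob slipped about 3° in the grip there. I corrected for this using the red line, so the quarter turn is good to about 2°.
- **Finger view:** the scene camera shows the finger about 1.5 pixels from where I predicted it. The wrist camera agrees much better, so I put this down to calibration.
- **Side force:** the grip holds the knob with a side force of about 5 N.
- **Bystanders:** the flux and tape looked unmoved in the last views. I did not check the cutters or screwdriver at the end, but nothing went near them.

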